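# Raise the loose base out of a cake frame and lay it on the board

### The job

Pull the red handle of the ejector stand all the way up so that the loose steel base is pushed up through the copper cake frame, take the raised base from above, and bring it to the middle of the wooden board. Hold it tilted about 25 degrees, rest one edge on the board first, then pivot it down so that it lies flat, and let go. Leave the shaker and the glasses standing where they are.

Things in the scene. Friction and masses are not known exactly. Their poses are not given: they have to be found in the camera images.
- stand: White ejector stand, fixed; origin at its foot under the frame's centre, z up, handle on its -x side. Top plate 122 to 128 mm above the worktop, x -75 to +60, y -55 to +55 mm, on four 12 mm legs at x -22 and +46, y -45 and +45 mm. Foot slab 10 mm high, x -38 to +60 mm; bare worktop under the handle. The plate has a hole inside the frame for the lifter.
- rim (a point): Centre of the open top of the rectangular copper cake frame clamped on the stand plate, 150 mm above the worktop; frame inside 91 x 61 mm (stand x, y), wall 2.5 mm, 22 mm high, open above and below.
- grip (a point): Centre of the red handle where to grip it, at stand x -74 mm, axes as the stand's; 40 mm above the worktop when down. A bar along x, 14 mm wide (y), 20 high, red from stand x -48 to -84 mm, so it ends 9 mm in front of the plate edge above (plate underside 82 mm over it when down, 32 when up). Reach it tilted 35 to 45 degrees from the front (-x), pinch across y; 40 mm free each side.
- lift (a joint): Upward travel of lifter and handle in m, 0 down to 0.05 up (end stop). Its pad, 66 x 42 mm, meets the base at 0.003; at 0.05 the base's underside is 25 mm above the frame's rim. It stays where left (friction about 9 N; raising it with the base takes about 14 N).
- base_center (a point): Centre of the loose steel base: flat plate 88 x 58 x 12 mm (its own x, y, z; x along the stand's x at the start), about 0.3 kg. It starts inside the frame, centre 134 mm above the worktop, top 10 mm below the rim, 1.5 mm play each side: not graspable until raised. Raised, it lies loose and level on the lifter pad, to be pinched across its 58 mm width from above.
- board_top (a point): Centre of the upper face of the wooden board, fixed to the worktop: 150 x 110 mm (x, y of its own axes), flat top 15 mm above the worktop, with a thin dark line inlaid near the edge.
- shaker_mid (a point): Salt shaker, 44 mm wide, 90 mm high, half-way up. Bystander.
- tumbler_mid (a point): Tall clear glass, 65 mm wide, 118 mm high, half-way up. Bystander.
- glass_mid (a point): Clear table glass, 81 mm wide, 103 mm high, half-way up. Bystander.
- cup_mid (a point): Small clear glass cup, 72 mm wide, 62 mm high, half-way up. Bystander.

How it is judged (in metres and radians):
On the way, in this order (a step that is already met when the one before it is completed fails the run):
1. the handle is pulled up and the base stands above the frame's rim (value of joint lift above 0.042 m and z of base_center in the frame of stand above 0.17 m), for 0.2 s.
2. the base, held in the fingers and tilted more than 11 degrees, rests an edge on the board (angle between base_center's own z axis and vertical between 0.2 and 1 rad and contact force between base and board above 0.2 N and contact force between the fingers and base above 1 N), for 0.05 s.
At the end, for the whole second after the job is handed in: The base lies flat (within 3.5 degrees) and at rest on the board, its centre within 25 mm of the board's centre and 3 to 9 mm above its top, released (horizontal distance between base_center and board_top below 0.025 m and z of base_center in the frame of board_top between 0.003 and 0.009 m and angle between base_center's own z axis and vertical below 0.06 rad and linear speed of base below 0.01 m/s); the robot touches nothing.
It fails at once if the shaker or a glass is moved by more than 25 mm or knocked over (distance of any of shaker_mid, tumbler_mid, glass_mid, cup_mid from where it was at the start of the episode above 0.025 m).
It fails at once if the base falls to the worktop (height (world z) of base_center below 0.013 m).
It also fails if it takes over 58 s, if anything falls off the work surface, if the arm or the gripper's body presses on something with over 40 N, if the wrist force passes 120 N, or if a joint passes its speed limit or range.

### The arm

A 6-joint arm with a two-finger parallel gripper is mounted at the origin on a cart in front of the work surface, level with it; the furniture and walls round the work are solid. World frame = base frame: x ahead of the robot, y to its left, z up, the work surface at z = 0. Lengths are in mm, angles in rad, forces in N, time in s.
With the tool pointing down it reaches from about 375 to 925 mm from the base axis. Payload 5.7 kg.
Tool frame: the origin (TCP) lies midway between the tips of the shut fingers; the grasp point (between the pads) lies 19 mm behind it; z points along the fingers, x is the direction in which the jaws open and shut, and the axes are right-handed (so a half turn about z gives the same grasp; the last joint's range is limited). The gripper opens to 85 mm and grips with 20 to 120 N. Pads are 22 mm wide; open, the fingers measure 114 mm over their backs; the gripper's body (76 mm by 85 mm) begins 54 mm behind the grasp point. The pads swing forward as they close: fully open they stand 13 mm farther back than shut.
Start: joints at [1.053, 0.359, 1.51, -0, 1.272, -0.115], TCP at [235.187, 551.951, 231.267] pointing down, gripper open.
Joint ranges: [-2.97, 2.97], [-1.01, 2.36], [0.21, 2.38], [-0.96, 4.11], [0.2, 2.71], [-2.98, 2.98]. Speed limits (rad/s): [2.39, 2.39, 3.14, 3.14, 3.14, 3.14].

### API

Orientations are given as a unit quaternion [w, x, y, z].
In Python, from cell import * gives the robot as it stands.
- The arm moves only by the tool move_arm, never from a script. Its argument "steps" is a list of rows, each a list of 2 entries, a list of its own where there are three numbers: the shift along the tool's x, y, z in m, then the turn, a rotation vector about the tool's x, y, z in units of 8 degrees (1.0 is 8 degrees). A call has 1 to 12 rows; each row shifts and turns the commanded pose from where the row before left it, along the tool's axes as they then stand; what a row does not reach is not made up. A row lasts 1/10 s, in which the tool goes at most 50 mm and 8.59 degrees, less where a joint would pass 70% of its speed; a pose out of reach is approached as far as the arm can. A call is refused whole if a number of a shift passes 0.05 or a number of a turn 1, either way. A call with a gripper value outside its range is refused whole. "fingers" is the closure, from 0 (fully open) to 1 (shut), set as the call begins (left out, the last holds). The fingers move at their own pace and stop on an object; "force" is the grip in N (left out, the last holds). Time passes only in rows, so rows that do not move let the fingers close. It gives the time, the measured TCP pose, the force and the opening at its end, in the units of the state.
- sense(): the state, without advancing time (a new reading comes with each control period).
- snapshot(name): name is "scene" or "top" or "wrist"; returns the picture (384x512x3 uint8, blue, green, red); there is no depth.
- calibration(name): a dict with "fx", "fy", "cx", "cy" (pixels), "pose" (4x4, takes a point from camera to world coordinates); the wrist camera has in their place "mount" (4x4, takes a point from camera to tool coordinates, whose origin is the TCP and whose axes are the tool frame's). Camera axes: x right, y down, z forward; pixel columns grow to the right and rows downward; lengths in mm; the calibration is good to about 2 mm. The wrist camera is an equidistant fisheye: a pixel r from the principal point sees the ray r / f radians off the axis. A picture is of the moment at which its call begins: read the wrist's pose just before it. calibration takes no time and is no camera call.
- hand_in(): hands the job in, once; it reports no verdict.
The state is a dict: "t": time; "joint_pos": joint angles; "dq": joint speeds; "effort": joint torques, N m; "eef_pos": TCP position; "tool_rot": TCP orientation; "contact_force": force on the tool from outside, world axes, zero at the start; "wrist_torque": the same for the moment, N m; "opening": finger opening in mm.
Only numpy, scipy, OpenCV 4.12 (cv2) and the standard library are available. Lean on these libraries where they do the work, as an engineer would, in place of code of your own. Each camera call takes 0.05 s, during which the arm holds its last target. There are 200 camera calls.

## Working session

There is one attempt and no reset: what is moved stays moved. The work goes in short steps, Python scripts to look and compute and a tool call to move; the robot and the scene stay as the last step left them, time stands still between calls to the robot, and variables do not carry over. Pictures are saved under pics/ and viewed, about 8 in all and at most 12, crops included, and the job is handed in when it is done.

Besides the shell and the picture viewer there is one more tool, called after ">>>" by a JSON object that holds its "op" and its "data", one argument or row to a line. move_arm: Moves the arm, as the interface text tells. Its arguments: {"type":"object","properties":{"steps":{"type":"array"},"fingers":{"type":"number"},"force":{"type":"number"}},"required":["steps"]}

```bash
mkdir -p pics; ls
python3 - <<'E'
from cell import *
import cv2,json,numpy as np
np.set_printoptions(precision=4,suppress=True)
print(sense())
for n in("scene","top","wrist"):
    c=calibration(n);print(n,{k:(np.array(v)) for k,v in c.items()})
    cv2.imwrite(f"pics/{n}0.png",snapshot(n))
a=cv2.imread("pics/scene0.png");b=cv2.imread("pics/top0.png")
E
```

```text
pics
{'t': 0.0, 'joint_pos': array([ 1.0529,  0.3595,  1.5114, -0.    ,  1.2725, -0.1151]), 'dq': array([ 0.0014,  0.0001, -0.0013,  0.0011, -0.0008, -0.001 ]), 'effort': array([ -0.0006, -52.7627, -27.8616,  -0.0003,   0.0136,  -0.    ]), 'eef_pos': array([234.8817, 551.3821, 230.4685]), 'tool_rot': array([ 0.0004,  0.8343,  0.5513, -0.0008]), 'contact_force': array([0.205 , 0.3612, 0.0171]), 'wrist_torque': array([-0.0019,  0.0173, -0.0115]), 'opening': 85.55808605338888}
scene {'fx': array(372.3348), 'fy': array(372.3348), 'cx': array(258.6736), 'cy': array(190.4564), 'pose': array([[   0.8918,   -0.2844,    0.352 ,  210.8982],
       [  -0.4519,   -0.5191,    0.7255, -939.6566],
       [  -0.0236,   -0.806 ,   -0.5914,  711.9824],
       [   0.    ,    0.    ,    0.    ,    1.    ]])}
top {'fx': array(361.2986), 'fy': array(361.2986), 'cx': array(254.6101), 'cy': array(188.4873), 'pose': array([[  -0.0043,   -0.9912,    0.1321,  445.1966],
       [  -0.9999,    0.0063,    0.0147, -193.6794],
       [  -0.0154,   -0.132 ,   -0.9911,  950.9039],
       [   0.    ,    0.    ,    0.    ,    1.    ]])}
wrist {'fx': array(297.3186), 'fy': array(297.3186), 'cx': array(251.0529), 'cy': array(189.2756), 'mount': array([[   1.    ,   -0.0013,   -0.0002,    0.2167],
       [   0.0013,    0.9457,    0.3249,  -82.6038],
       [  -0.0002,   -0.3249,    0.9457, -142.6518],
       [   0.    ,    0.    ,    0.    ,    1.    ]])}
```

View pics/scene0.png

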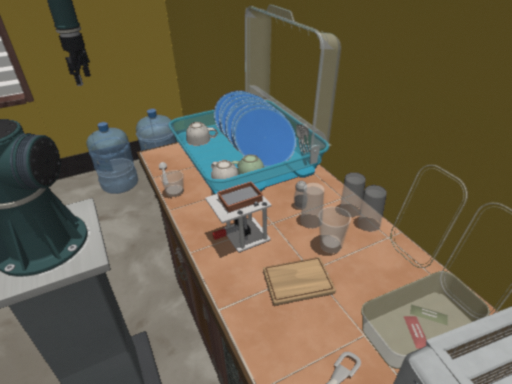

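View pics/top0.png

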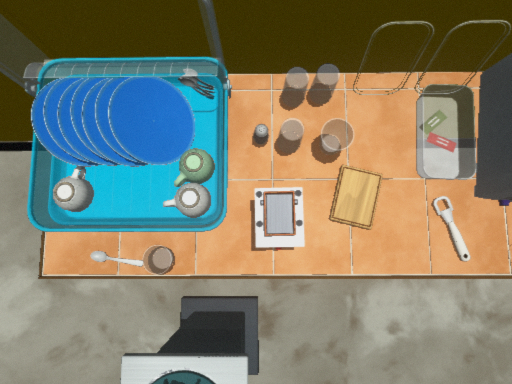

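The overview shows the stand at scene (240,215) / top (280,217), the board at scene (298,280) / top (356,197), and the shaker and glasses behind them. I'll enlarge both for measurement.

Run:
```python
import cv2
for n,(x0,x1,y0,y1),s in (("scene",(200,340,175,310),4),("top",(240,392,155,255),5)):
    a=cv2.imread(f"pics/{n}0.png")[y0:y1,x0:x1]
    a=cv2.resize(a,None,fx=s,fy=s,interpolation=cv2.INTER_CUBIC)
    for x in range(x0,x1,20): cv2.putText(a,str(x),((x-x0)*s,10),0,.4,(0,255,255),1);cv2.line(a,((x-x0)*s,12),((x-x0)*s,18),(0,255,255),1)
    for y in range(y0,y1,20): cv2.putText(a,str(y),(0,(y-y0)*s+4),0,.4,(0,255,255),1);cv2.line(a,(28,(y-y0)*s),(34,(y-y0)*s),(0,255,255),1)
    cv2.imwrite(f"pics/{n}0c.png",a)
```

```text
(no output)
```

View pics/scene0c.png

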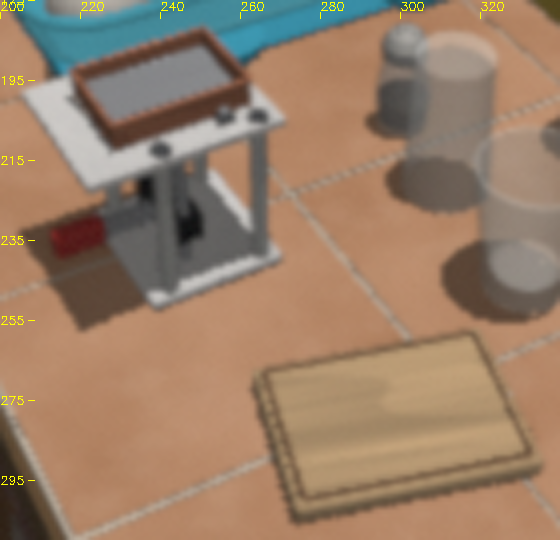

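View pics/top0c.png

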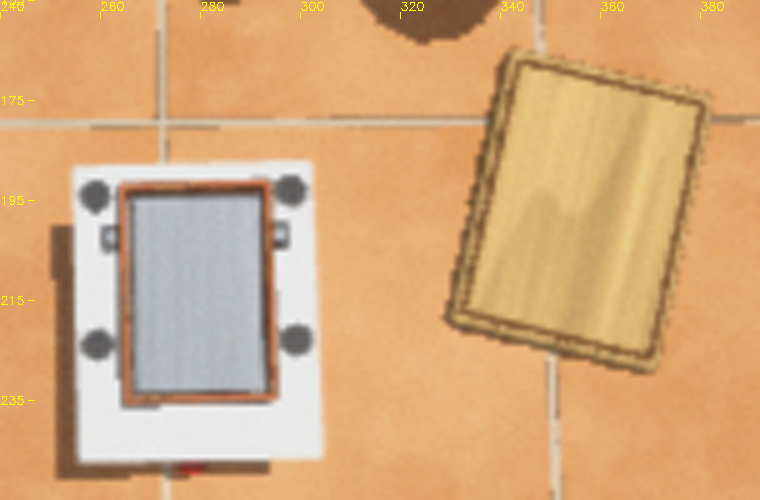

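```bash
cat > h.py <<'E'
from cell import *
import numpy as np,cv2
from scipy.optimize import least_squares
from scipy.spatial.transform import Rotation as R
np.set_printoptions(precision=2,suppress=True)
def proj(n,P):
    c=calibration(n);T=np.linalg.inv(np.array(c["pose"]));p=np.atleast_2d(P)@T[:3,:3].T+T[:3,3]
    return np.c_[c["fx"]*p[:,0]/p[:,2]+c["cx"],c["fy"]*p[:,1]/p[:,2]+c["cy"]]
def place(q,L): # q=x,y,z,yaw
    return np.array(L)@R.from_euler('z',q[3]).as_matrix().T+q[:3]
E
python3 - <<'E'
from h import *
t=lambda X:np.array(X)/5.-.4+[240,155]
s=lambda X:np.array(X)/4.-.375+[200,175]
# stand-frame corner order: (-x,+y),(+x,+y),(+x,-y),(-x,-y)
rc=lambda a,b:[[-a,b,0],[a,b,0],[a,-b,0],[-a,-b,0]]
def fit(L,pt,ps,q0,name):
    f=lambda q:np.r_[(proj("top",place(q,L))-pt).ravel(),(proj("scene",place(q,L))-ps).ravel()]
    r=least_squares(f,q0);print(name,r.x,np.degrees(r.x[3]),"res",np.abs(r.fun).max());print(r.fun.reshape(-1,2).T);return r.x
q=fit(rc(48,33),t([(123,404),(120,186),(268,179),(277,399)]),s([(72,72),(205,30),(248,83),(112,131)]),[400,-250,150,0],"rim")
b=fit(rc(75,55),t([(450,318),(515,52),(710,97),(655,366)]),s([(262,372),(472,333),(540,465),(295,510)]),[450,-450,15,-.2],"board")
# handle end: stand coords at height 40
st=np.r_[q[:2],0,q[3]]
H=place(st,[[-84,7,50],[-84,-7,50],[-84,-7,30],[-84,7,30],[-48,7,50],[-48,-7,50],[-74,0,40]])
print("handle px in scene crop",(proj("scene",H)-[200,175]+.375)*4)
print("plate px top crop",(proj("top",place(st,[[-75,55,128],[60,55,128],[60,-55,128],[-75,-55,128]]))-[240,155]+.4)*5)
print(H[-1])
E
```

```text
rim [ 497.74 -235.92  146.08    0.02] 0.9417174544116454 res 0.6563947655259028
[[ 0.54  0.09 -0.07 -0.35 -0.66 -0.42  0.61 -0.18]
 [-0.64 -0.16  0.58 -0.27  0.31  0.12 -0.1  -0.34]]
board [ 549.32 -443.63    9.71   -0.25] -14.610012432905915 res 2.718536230955408
[[-0.88 -1.25  0.77 -0.11 -2.72  2.14  1.39 -0.21]
 [ 0.43 -1.49 -0.42  1.41 -0.14 -0.79  0.18  1.37]]
handle px in scene crop [[ 47.09 227.43]
 [ 55.17 240.22]
 [ 58.08 262.6 ]
 [ 50.06 249.73]
 [ 97.44 209.4 ]
 [105.94 221.84]
 [ 66.68 239.92]]
plate px top crop [[ 77.75 462.53]
 [ 71.6  165.24]
 [311.17 159.81]
 [322.6  457.49]]
[ 423.75 -237.13   40.  ]
```

```bash
cat >> h.py <<'E'
from scipy.spatial.transform import Slerp
def rot(yaw,tilt): # tool x along yaw'd +y, tool z down, leaning tilt (rad) forward(+x)
    s,c=np.sin(tilt),np.cos(tilt)
    return R.from_euler('z',yaw)*R.from_matrix(np.array([[0,1,0],[c,0,s],[s,0,-c]]).T)
def cur():
    s=sense();q=s["tool_rot"];return np.array(s["eef_pos"]),R.from_quat(np.r_[q[1:],q[0]])
def plan(wps,start=None,unit=np.radians(8)):
    "wps: (pos mm, R, rows); prints rounded rows"
    p,r=start or cur(); out=[]
    for P,Q,n in wps:
        p0,r0=p,r;sl=Slerp([0,1],R.concatenate([r0,Q]))
        for k in range(1,n+1):
            t=k/n;g=p0+(np.array(P)-p0)*t
            d=np.round(r.inv().apply(g-p)/1000,3);p=p+r.apply(d*1000)
            w=np.round((r.inv()*sl(t)).as_rotvec()/unit,2);r=r*R.from_rotvec(w*unit)
            out.append([d.tolist(),w.tolist()])
    print("end",p,"n",len(out))
    for i in range(0,len(out),12):print(str(out[i:i+12]).replace(" ",""))
    return p,r
def st():
    s=sense();print("t",s["t"],"p",np.array(s["eef_pos"]),"j",np.array(s["joint_pos"]),"F",np.array(s["contact_force"]),"op",s["opening"])
E
python3 - <<'E'
from h import *
t=lambda X:np.array(X)/5.-.4+[240,155]
s=lambda X:np.array(X)/4.-.375+[200,175]
rc=lambda a,b,z=0:np.array([[-a,b,z],[a,b,z],[a,-b,z],[-a,-b,z]])
pt=t([(462,310),(515,60),(702,104),(652,357)]);ps=s([(264,372),(474,333),(530,455),(303,500)])
f=lambda q:np.r_[(proj("top",place(q,rc(q[4],q[5])))-pt).ravel(),(proj("scene",place(q,rc(q[4],q[5])))-ps).ravel()]
r=least_squares(f,[550,-440,15,-.2,70,50]);print("inlay",r.x,abs(r.fun).max())
pt=t([(123,404),(120,186),(268,179),(277,399),(78,463),(73,167),(313,161),(323,458)]);ps=s([(72,72),(205,30),(248,83),(112,131)])
Lp=np.array([[-75,55,128],[60,55,128],[60,-55,128],[-75,-55,128]])
f=lambda q:np.r_[(proj("top",place([q[0],q[1],0,q[2]],np.r_[rc(48,33,150),Lp]))-pt).ravel(),(proj("scene",place([q[0],q[1],0,q[2]],rc(48,33,150)))-ps).ravel()]
r=least_squares(f,[500,-236,0]);print("stand",r.x,np.degrees(r.x[2]),abs(r.fun).max())
# bystanders, rim-centre px in top at their height -> xy
for n,u,v,z in(("shaker",261,131,80),("tumbler",291,129,118),("glass",337,135,103),("cup",158,260,62),("rackcorner",225,230,60)):
    print(n,least_squares(lambda q:(proj("top",[q[0],q[1],z])-[u,v]).ravel(),[500,-300]).x)
S=r.x
g=place([S[0],S[1],0,S[2]],[[-75,0,40]])[0];Q=rot(S[2],np.radians(42))
tcp=g+Q.apply([0,0,18]);pre=tcp-Q.apply([0,0,100])
print("grip",g,"tcp",tcp,"pre",pre)
st()
plan([([300,430,300],rot(.2,0),6),([420,150,300],rot(.1,0),7),([400,-120,300],rot(S[2],.2),7),(pre,Q,8)])
E
```

```text
inlay [ 548.98 -443.55   14.24   -0.25   67.84   49.42] 0.46549439145684346
stand [ 497.25 -236.62    0.02] 0.8656816665767081 1.3899652979198436
shaker [ 705.23 -197.3 ]
tumbler [ 698.14 -268.39]
glass [ 686.81 -380.02]
cup [389.97  54.84]
rackcorner [ 461.65 -107.41]
grip [ 422.26 -237.76   40.  ] tcp [ 434.3  -237.57   26.62] pre [ 367.39 -238.58  100.94]
t 0.15 p [234.91 551.48 230.62] j [ 1.05  0.36  1.51  0.    1.27 -0.12] F [ 0.14  0.55 -0.95] op 85.30523502286839
end [ 366.77 -238.58  101.01] n 28
[[[-0.014,0.018,-0.012],[-0.0,0.0,-0.72]],[[-0.016,0.016,-0.011],[-0.0,0.0,-0.72]],[[-0.018,0.015,-0.012],[-0.0,0.0,-0.72]],[[-0.019,0.013,-0.011],[-0.0,0.01,-0.72]],[[-0.02,0.011,-0.012],[-0.0,-0.0,-0.72]],[[-0.022,0.008,-0.011],[-0.0,-0.0,-0.72]],[[-0.043,0.009,-0.0],[-0.0,-0.0,0.1]],[[-0.042,0.009,-0.0],[-0.0,-0.0,0.11]],[[-0.042,0.01,-0.0],[-0.0,-0.0,0.1]],[[-0.042,0.011,-0.0],[-0.0,-0.0,0.1]],[[-0.042,0.011,-0.0],[-0.0,-0.0,0.1]],[[-0.042,0.012,-0.0],[-0.0,-0.0,0.11]]]
[[[-0.042,0.013,-0.0],[-0.0,-0.0,0.1]],[[-0.038,-0.007,-0.0],[-0.21,-0.01,0.09]],[[-0.038,-0.006,-0.0],[-0.2,-0.01,0.08]],[[-0.038,-0.006,-0.001],[-0.21,-0.01,0.09]],[[-0.039,-0.005,0.0],[-0.2,-0.01,0.09]],[[-0.038,-0.005,-0.0],[-0.21,-0.0,0.08]],[[-0.038,-0.004,-0.001],[-0.2,-0.01,0.09]],[[-0.039,-0.004,-0.001],[-0.21,-0.01,0.08]],[[-0.015,-0.009,0.024],[-0.48,-0.0,0.0]],[[-0.015,-0.011,0.022],[-0.47,-0.0,0.0]],[[-0.014,-0.012,0.023],[-0.48,-0.0,0.0]],[[-0.015,-0.014,0.021],[-0.48,-0.0,0.0]]]
[[[-0.015,-0.015,0.02],[-0.47,-0.0,0.0]],[[-0.015,-0.016,0.019],[-0.48,-0.0,0.0]],[[-0.014,-0.018,0.019],[-0.48,-0.0,0.0]],[[-0.015,-0.019,0.016],[-0.47,-0.0,0.0]]]
```

>>> {"op": "move_arm", "data": {
  "steps": [
    [[-0.014,0.018,-0.012],[0,0,-0.72]],
    [[-0.016,0.016,-0.011],[0,0,-0.72]],
    [[-0.018,0.015,-0.012],[0,0,-0.72]],
    [[-0.019,0.013,-0.011],[0,0,-0.72]],
    [[-0.02,0.011,-0.012],[0,0,-0.72]],
    [[-0.022,0.008,-0.011],[0,0,-0.72]],
    [[-0.042,0.009,0],[0,0,0.1]],
    [[-0.042,0.009,0],[0,0,0.1]],
    [[-0.042,0.01,0],[0,0,0.1]],
    [[-0.042,0.011,0],[0,0,0.1]],
    [[-0.042,0.011,0],[0,0,0.1]],
    [[-0.042,0.012,0],[0,0,0.1]]
  ],
  "fingers": 0.47,
  "force": 90
}}

```text
t: 1.35
eef_pos: [402.8, 189.9, 300.2]
tool_rot: [0.0, 0.665, 0.747, -0.0]
contact_force: [1.1, 0.6, -0.7]
opening: 45.4
```

>>> {"op": "move_arm", "data": {
  "steps": [
    [[-0.042,0.013,0],[0,0,0.1]],
    [[-0.038,-0.006,0],[-0.2,0,0.09]],
    [[-0.038,-0.006,0],[-0.2,0,0.09]],
    [[-0.038,-0.006,0],[-0.2,0,0.09]],
    [[-0.038,-0.005,0],[-0.2,0,0.09]],
    [[-0.038,-0.005,0],[-0.2,0,0.08]],
    [[-0.038,-0.004,0],[-0.2,0,0.09]],
    [[-0.038,-0.004,0],[-0.2,0,0.08]]
  ]
}}

```text
t: 2.15
eef_pos: [401.6, -117.8, 297.1]
tool_rot: [0.066, 0.698, 0.71, 0.073]
contact_force: [0.6, -0.9, 0.4]
opening: 45.3
```

Run:
```python
from h import *
st();Q=rot(.0151,np.radians(42))
plan([([434.3-67*1.,-238.6,101],Q,8)])
```

```text
t 2.15 p [ 401.58 -117.79  297.11] j [-0.55 -0.08  1.9   0.12  1.17 -2.18] F [ 0.63 -0.86  0.4 ] op 45.3230903124118
end [ 367.94 -238.57  100.97] n 8
[[[-0.015,-0.009,0.023],[-0.48,-0.01,-0.0]],[[-0.015,-0.011,0.022],[-0.48,-0.0,-0.0]],[[-0.016,-0.012,0.022],[-0.48,-0.01,-0.0]],[[-0.015,-0.014,0.021],[-0.48,-0.01,-0.0]],[[-0.015,-0.015,0.02],[-0.48,-0.01,-0.01]],[[-0.015,-0.016,0.018],[-0.48,-0.0,0.0]],[[-0.015,-0.018,0.018],[-0.48,-0.01,0.0]],[[-0.015,-0.018,0.017],[-0.48,-0.01,0.0]]]
```

>>> {"op": "move_arm", "data": {
  "steps": [
    [[-0.015,-0.009,0.023],[-0.48,0,0]],
    [[-0.015,-0.011,0.022],[-0.48,0,0]],
    [[-0.016,-0.012,0.022],[-0.48,0,0]],
    [[-0.015,-0.014,0.021],[-0.48,0,0]],
    [[-0.015,-0.015,0.02],[-0.48,0,0]],
    [[-0.015,-0.016,0.018],[-0.48,0,0]],
    [[-0.015,-0.018,0.018],[-0.48,0,0]],
    [[-0.015,-0.018,0.017],[-0.48,0,0]],
    [[0,0,0],[0,0,0]],
    [[0,0,0],[0,0,0]]
  ]
}}

```text
t: 3.15
eef_pos: [421.4, -189.6, 190.2]
tool_rot: [0.2, 0.701, 0.66, 0.182]
contact_force: [-0.0, 0.0, -0.2]
opening: 45.1
```

```bash
cat >> h.py <<'E'
def wproj(P,pose=None):
    c=calibration("wrist");p,r=pose or cur();M=np.array(c["mount"])
    t=r.inv().apply(np.atleast_2d(P)-p);q=(t-M[:3,3])@M[:3,:3]
    th=np.arctan2(np.hypot(q[:,0],q[:,1]),q[:,2]);ph=np.arctan2(q[:,1],q[:,0])
    return np.c_[c["cx"]+c["fx"]*th*np.cos(ph),c["cy"]+c["fy"]*th*np.sin(ph)]
E
python3 - <<'E'
from h import *
st();pose=cur();im=snapshot("wrist")
S=[497.25,-236.62,0,.0151]
L=[[-84,7,50],[-84,-7,50],[-84,-7,30],[-84,7,30],[-48,7,50],[-48,-7,50],[-75,55,122],[-75,-55,122],[-75,0,40]]
px=wproj(place(S,L),pose);print(px)
im=cv2.resize(im,None,fx=1.5,fy=1.5)
for x,y in px: cv2.circle(im,(int(x*1.5),int(y*1.5)),3,(0,255,0),1)
cv2.imwrite("pics/w1.png",im)
E
```

```text
t 3.15 p [ 421.44 -189.64  190.25] j [-0.9   0.04  2.24  0.74  0.6  -2.98] F [-0.02  0.03 -0.22] op 45.12839415560094
[[204.7   97.07]
 [189.13  98.62]
 [192.79  87.05]
 [207.53  85.53]
 [211.45 128.94]
 [197.05 130.06]
 [262.41 159.36]
 [117.94 168.48]
 [200.34 100.08]]
```

View pics/w1.png

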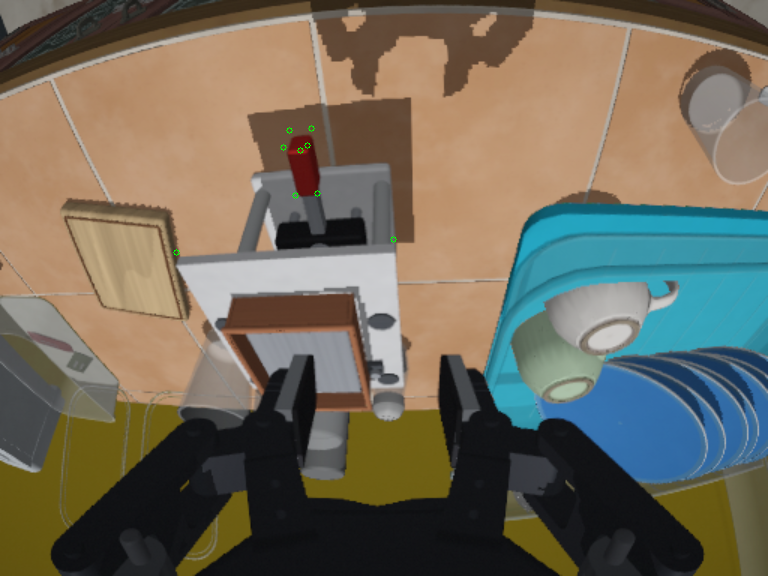

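The wrist view shows the handle's end at about (302,142) of the enlarged picture, close to its predicted place. But joint 6 ran into its limit, so I need the half-turned grasp.

```bash
cat >> h.py <<'E'
rz=lambda d:R.from_euler('z',d,degrees=True)
S=[497.25,-236.62,0,.0151]
E
python3 - <<'E'
from h import *
Q=rot(.0151,np.radians(42))*rz(180)
p=[380,-215,300]
plan([([385,-200,300],rot(.0151,.2),6),(p,rot(.0151,.2)*rz(90),12),(p,rot(.0151,.2)*rz(180),12),([434.3-67,-238.6,101],Q,6)])
E
```

```text
end [ 367.19 -239.06  100.57] n 36
[[[-0.002,0.004,-0.019],[0.41,0.04,-0.08]],[[-0.002,0.004,-0.019],[0.42,0.05,-0.08]],[[-0.003,0.002,-0.019],[0.41,0.04,-0.09]],[[-0.002,0.001,-0.019],[0.42,0.05,-0.08]],[[-0.001,-0.0,-0.019],[0.41,0.04,-0.08]],[[-0.002,-0.001,-0.019],[0.41,0.04,-0.08]],[[-0.001,-0.0,-0.0],[0.0,0.0,0.94]],[[-0.002,-0.001,-0.0],[0.0,0.0,0.93]],[[-0.001,0.0,-0.0],[0.0,-0.0,0.94]],[[-0.001,0.0,-0.0],[0.0,-0.0,0.94]],[[-0.002,0.0,-0.001],[0.0,-0.0,0.94]],[[-0.001,0.001,0.0],[0.0,-0.0,0.93]]]
[[[-0.001,0.0,0.0],[0.0,-0.0,0.94]],[[-0.001,0.001,0.0],[0.0,-0.0,0.94]],[[-0.001,0.001,-0.0],[0.0,-0.0,0.94]],[[-0.001,0.001,-0.0],[0.0,-0.0,0.93]],[[-0.001,0.001,-0.0],[0.0,-0.0,0.94]],[[-0.0,0.001,-0.0],[0.0,-0.0,0.94]],[[-0.0,0.0,-0.0],[0.0,-0.0,0.94]],[[-0.0,0.0,-0.0],[0.0,-0.0,0.93]],[[-0.0,0.0,-0.0],[-0.0,-0.0,0.94]],[[-0.0,0.0,-0.0],[-0.0,-0.0,0.94]],[[-0.0,0.0,-0.0],[-0.0,-0.0,0.94]],[[-0.0,0.0,-0.0],[-0.0,-0.0,0.93]]]
[[[-0.0,0.0,-0.0],[-0.0,-0.0,0.94]],[[-0.0,0.0,-0.0],[-0.0,-0.0,0.94]],[[-0.0,0.0,-0.0],[-0.0,-0.0,0.94]],[[0.0,0.0,-0.0],[-0.0,-0.0,0.93]],[[0.0,0.0,-0.0],[-0.0,-0.0,0.94]],[[0.0,0.0,-0.0],[-0.0,-0.0,0.94]],[[0.004,0.009,0.032],[0.64,-0.0,-0.0]],[[0.004,0.011,0.031],[0.63,-0.0,-0.0]],[[0.004,0.015,0.03],[0.64,-0.0,-0.0]],[[0.004,0.017,0.029],[0.63,-0.0,-0.0]],[[0.004,0.019,0.027],[0.64,-0.0,-0.0]],[[0.004,0.022,0.025],[0.63,-0.0,-0.0]]]
```

>>> {"op": "move_arm", "data": {
  "steps": [
    [[-0.002,0.004,-0.019],[0.41,0.04,-0.08]],
    [[-0.002,0.004,-0.019],[0.42,0.05,-0.08]],
    [[-0.003,0.002,-0.019],[0.41,0.04,-0.08]],
    [[-0.002,0.001,-0.019],[0.42,0.05,-0.08]],
    [[-0.001,0,-0.019],[0.41,0.04,-0.08]],
    [[-0.002,-0.001,-0.019],[0.41,0.04,-0.08]]
  ]
}}

```text
t: 3.8
eef_pos: [384.7, -200.2, 300.9]
tool_rot: [0.07, 0.699, 0.708, 0.07]
contact_force: [0.7, 0.4, -0.0]
opening: 45.2
```

>>> {"op": "move_arm", "data": {
  "steps": [
    [[0,0,0],[0,0,0.94]],
    [[0,0,0],[0,0,0.94]],
    [[0,0,0],[0,0,0.94]],
    [[0,0,0],[0,0,0.94]],
    [[0,0,0],[0,0,0.94]],
    [[0,0,0],[0,0,0.94]],
    [[0,0,0],[0,0,0.94]],
    [[0,0,0],[0,0,0.94]],
    [[0,0,0],[0,0,0.94]],
    [[0,0,0],[0,0,0.94]],
    [[0,0,0],[0,0,0.94]],
    [[0,0,0],[0,0,0.94]]
  ]
}}

```text
t: 5.0
eef_pos: [385.0, -200.1, 299.8]
tool_rot: [-0.001, 0.995, 0.001, 0.1]
contact_force: [-0.2, 0.7, -0.6]
opening: 45.3
```

>>> {"op": "move_arm", "data": {
  "steps": [
    [[0,0,0],[0,0,0.94]],
    [[0,0,0],[0,0,0.94]],
    [[0,0,0],[0,0,0.94]],
    [[0,0,0],[0,0,0.94]],
    [[0,0,0],[0,0,0.94]],
    [[0,0,0],[0,0,0.94]],
    [[0,0,0],[0,0,0.94]],
    [[0,0,0],[0,0,0.94]],
    [[0,0,0],[0,0,0.94]],
    [[0,0,0],[0,0,0.94]],
    [[0,0,0],[0,0,0.94]],
    [[0,0,0],[0,0,0.94]]
  ]
}}

```text
t: 6.2
eef_pos: [385.0, -200.1, 299.8]
tool_rot: [0.071, -0.703, 0.704, -0.07]
contact_force: [0.2, 0.2, -0.1]
opening: 45.1
```

Run:
```python
from h import *
st();p,r=cur();print(r.as_matrix())
Q=rot(.0151,np.radians(42))*rz(180)
plan([([434.3-67,-238.6,101],Q,8)])
```

```text
t 6.2 p [ 385.   -200.07  299.77] j [-0.76 -0.05  1.86  0.15  1.19  0.77] F [ 0.2   0.15 -0.1 ] op 45.07572134883782
[[-0.   -0.98  0.2 ]
 [-1.    0.    0.  ]
 [-0.   -0.2  -0.98]]
end [ 367.09 -238.77  100.57] n 8
[[[0.005,0.007,0.024],[0.48,-0.0,-0.01]],[[0.005,0.009,0.023],[0.47,-0.01,-0.02]],[[0.005,0.01,0.023],[0.48,-0.0,-0.01]],[[0.004,0.012,0.022],[0.48,-0.01,-0.02]],[[0.005,0.013,0.021],[0.48,-0.0,-0.01]],[[0.005,0.015,0.02],[0.47,-0.01,-0.01]],[[0.005,0.015,0.02],[0.48,-0.0,-0.02]],[[0.005,0.018,0.018],[0.48,-0.01,-0.01]]]
```

>>> {"op": "move_arm", "data": {
  "steps": [
    [[0.005,0.007,0.024],[0.48,0,-0.01]],
    [[0.005,0.009,0.023],[0.47,-0.01,-0.02]],
    [[0.005,0.01,0.023],[0.48,0,-0.01]],
    [[0.004,0.012,0.022],[0.48,-0.01,-0.02]],
    [[0.005,0.013,0.021],[0.48,0,-0.01]],
    [[0.005,0.015,0.02],[0.47,-0.01,-0.01]],
    [[0.005,0.015,0.02],[0.48,0,-0.02]],
    [[0.005,0.018,0.018],[0.48,-0.01,-0.01]],
    [[0,0,0],[0,0,0]],
    [[0,0,0],[0,0,0]]
  ]
}}

```text
t: 7.2
eef_pos: [373.1, -234.1, 127.8]
tool_rot: [-0.24, 0.676, -0.66, 0.222]
contact_force: [-0.2, 0.5, 0.6]
opening: 44.9
```

Run:
```python
from h import *
st();pose=cur();print(pose[1].as_matrix())
im=snapshot("wrist")
L=[[-84,7,50],[-84,-7,50],[-84,-7,30],[-84,7,30],[-48,7,50],[-48,-7,50],[-75,55,128],[-75,-55,128]]
px=wproj(place(S,L),pose);print(px)
im=cv2.resize(im,None,fx=1.5,fy=1.5)
for x,y in px: cv2.circle(im,(int(x*1.5),int(y*1.5)),3,(0,255,0),1)
cv2.imwrite("pics/w2.png",im)
```

```text
t 7.2 p [ 373.08 -234.1   127.78] j [-1.29  0.27  2.36  1.17  0.71 -0.74] F [-0.2   0.54  0.64] op 44.92194058991304
[[ 0.03 -0.79  0.62]
 [-1.   -0.01  0.03]
 [-0.02 -0.62 -0.79]]
[[249.88 215.22]
 [266.59 215.35]
 [265.86 220.78]
 [250.35 220.66]
 [250.5  175.28]
 [266.49 175.4 ]
 [169.77 168.58]
 [348.02 169.86]]
```

View pics/w2.png

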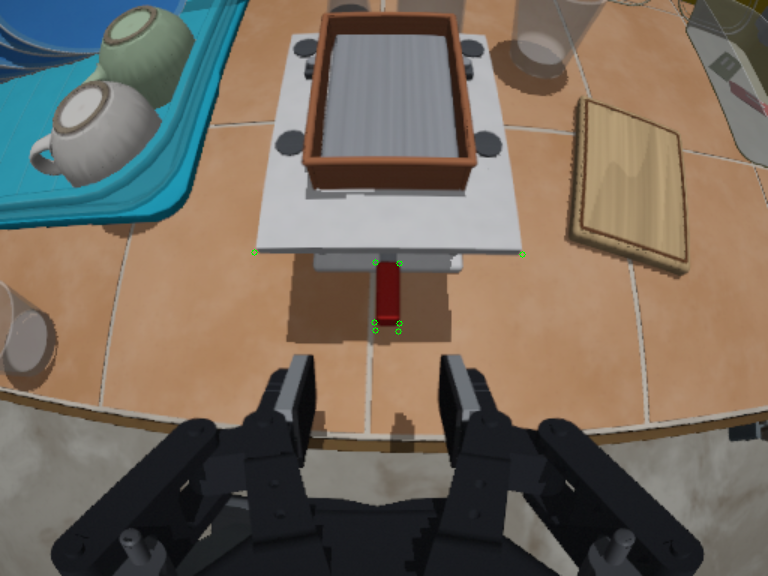

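Run:
```python
from h import *
Q=rot(.0151,np.radians(40))*rz(180)
g=place(S,[[-75,0,40]])[0];tcp=g+Q.apply([0,0,19]);print(tcp)
plan([(tcp-Q.apply([0,0,40]),Q,5),(tcp,Q,4)])
```

```text
[ 434.47 -237.57   25.45]
end [ 434.29 -237.17   25.73] n 9
[[[0.001,0.003,0.016],[0.05,0.03,0.01]],[[0.001,0.004,0.015],[0.04,0.03,0.0]],[[0.001,0.004,0.016],[0.05,0.04,0.01]],[[0.001,0.003,0.016],[0.04,0.03,0.0]],[[0.001,0.004,0.015],[0.05,0.03,0.01]],[[0.0,0.0,0.01],[-0.0,-0.0,-0.0]],[[0.0,0.0,0.01],[-0.0,-0.0,-0.0]],[[0.0,0.0,0.01],[-0.0,-0.0,-0.0]],[[0.0,0.0,0.01],[-0.0,-0.0,-0.0]]]
```

>>> {"op": "move_arm", "data": {
  "steps": [
    [[0.001,0.003,0.016],[0.05,0.03,0.01]],
    [[0.001,0.004,0.015],[0.04,0.03,0]],
    [[0.001,0.004,0.016],[0.05,0.04,0.01]],
    [[0.001,0.003,0.016],[0.04,0.03,0]],
    [[0.001,0.004,0.015],[0.05,0.03,0.01]],
    [[0,0,0.01],[0,0,0]],
    [[0,0,0.01],[0,0,0]],
    [[0,0,0.01],[0,0,0]],
    [[0,0,0.01],[0,0,0]],
    [[0,0,0],[0,0,0]]
  ]
}}

```text
t: 8.25
eef_pos: [441.6, -245.7, 30.1]
tool_rot: [-0.245, 0.672, -0.658, 0.236]
contact_force: [0.2, 0.8, 0.1]
opening: 45.1
```

Run:
```python
from h import *
st();p,r=cur();print(r.as_matrix()[:,2])
g=p-r.apply([0,0,19]);print("grasp pt in stand",R.from_euler('z',S[3]).inv().apply(g-S[:3]))
```

```text
t 8.25 p [ 441.63 -245.71   30.07] j [-1.11  0.62  2.35  1.81  0.64 -1.31] F [0.17 0.81 0.07] op 45.06236713847543
[ 0.64  0.02 -0.77]
grasp pt in stand [-67.91  -8.42  44.67]
```

Run:
```python
from h import *
Q=rot(.0151,np.radians(40))*rz(180)
plan([([434.5,-237.6,25.5],Q,4)])
```

```text
end [ 434.69 -237.84   25.73] n 4
[[[-0.002,0.002,-0.0],[0.01,0.02,0.01]],[[-0.002,0.002,-0.0],[0.0,0.01,0.0]],[[-0.002,0.002,-0.001],[0.01,0.02,0.01]],[[-0.002,0.002,0.0],[0.01,0.01,0.01]]]
```

>>> {"op": "move_arm", "data": {
  "steps": [
    [[-0.002,0.002,0],[0.01,0.02,0.01]],
    [[-0.002,0.002,0],[0,0.01,0]],
    [[-0.002,0.002,-0.001],[0.01,0.02,0.01]],
    [[-0.002,0.002,0],[0.01,0.01,0.01]],
    [[0,0,0],[0,0,0]]
  ]
}}

```text
t: 8.75
eef_pos: [435.5, -241.4, 25.3]
tool_rot: [-0.244, 0.669, -0.661, 0.237]
contact_force: [0.6, -1.3, -0.1]
opening: 45.0
```

Run:
```python
from h import *
st();p,r=cur();print(r.as_matrix())
g=p-r.apply([0,0,19]);print("grasp pt in stand",R.from_euler('z',S[3]).inv().apply(g-S[:3]))
```

```text
t 8.75 p [ 435.5  -241.37   25.29] j [-1.12  0.64  2.38  1.86  0.65 -1.38] F [ 0.62 -1.27 -0.11] op 44.97444624532076
[[ 0.01 -0.77  0.64]
 [-1.   -0.01  0.01]
 [-0.01 -0.64 -0.77]]
grasp pt in stand [-73.97  -3.89  39.89]
```

Joint 3 is at its limit here, so I'll fit a kinematic model from the recorded poses and use it to choose a reachable tilt.

```bash
cat > kin.py <<'E'
from h import *
D=[([1.0529,.3595,1.5114,0,1.2725,-.1151],[234.9,551.4,230.5],None),
([-.55,-.08,1.9,.12,1.17,-2.18],[401.58,-117.79,297.11],[.066,.698,.71,.073]),
([-.9,.04,2.24,.74,.6,-2.98],[421.44,-189.64,190.25],[.2,.701,.66,.182]),
([-.76,-.05,1.86,.15,1.19,.77],[385,-200.07,299.77],[.071,-.703,.704,-.07]),
([-1.29,.27,2.36,1.17,.71,-.74],[373.08,-234.1,127.78],[-.24,.676,-.66,.222]),
([-1.11,.62,2.35,1.81,.64,-1.31],[441.63,-245.71,30.07],[-.245,.672,-.658,.236]),
([-1.12,.64,2.38,1.86,.65,-1.38],[435.5,-241.37,25.29],[-.244,.669,-.661,.237])]
def fk(k,j):
    a1,d1,L1,a3,L2,a5,d6=k[:7];e=lambda ax,a:R.from_euler(ax,a)
    r=e('z',j[0]);p=r.apply([a1,0,d1]);r=r*e('y',j[1]);p=p+r.apply([0,0,L1])
    r=r*e('y',j[2]);p=p+r.apply([a3,0,L2]);r=r*e('z',j[3])
    r=r*e('y',j[4]);p=p+r.apply([a5,0,d6]);return p,r*e('z',j[5])
def K():
    f=lambda k:np.concatenate([fk(k,j)[0]-p for j,p,_ in D])
    return least_squares(f,[0,300,350,50,350,50,250],loss='soft_l1')
LO=np.array([-2.97,-1.01,.21,-.96,.2,-2.98]);HI=np.array([2.97,2.36,2.38,4.11,2.71,2.98])
def ik(k,C,P,Q,j0):
    f=lambda j:np.r_[fk(k,j)[0]-P,200*(Q.inv()*fk(k,j)[1]*C).as_rotvec()]
    b=None
    for s in j0:
        r=least_squares(f,np.clip(s,LO+.02,HI-.02),bounds=(LO,HI))
        if b is None or r.cost<b.cost:b=r
    return b
E
python3 - <<'E'
from kin import *
k=K();print(k.x,abs(k.fun).max())
for j,p,q in D[1:]:
    print((R.from_quat(np.r_[q[1:],q[0]]).inv()*fk(k.x,j)[1]).as_rotvec())
E
```

```text
[-38.11 376.76 675.52 153.98 505.42   2.45 487.44] 78.73051505403751
[ 0.   -0.01  3.14]
[-0.   -0.    3.14]
[ 0.    0.   -3.14]
[ 0.01 -0.    3.14]
[-0.01  0.01 -3.14]
[-0.   -0.   -3.14]
```

```bash
cat >> kin.py <<'E'
def chain(j):
    e=lambda ax,a:R.from_euler(ax,a)
    r=[e('z',j[0])];r.append(r[-1]*e('y',j[1]));r.append(r[-1]*e('y',j[2]));r.append(r[-1]*e('z',j[3]));r.append(r[-1]*e('y',j[4]));return r
def A(j):
    r=chain(j);c=[]
    for m in r[:3]+r[4:5]:
        M=m.as_matrix();c+= [M[:,0],M[:,2]]
    return np.array(c).T  # cols: base x,z ; upper x,z ; fore x,z ; hand x,z
def lin():
    M=np.vstack([A(j) for j,_,_ in D]);b=np.concatenate([p for _,p,_ in D])
    x0=np.array([0,300,0,400,0,400,0,250.]);lam=.02
    x=np.linalg.solve(M.T@M+lam**2*np.eye(8),M.T@b+lam**2*x0)
    return x,b-M@x
def fk(k,j): return A(j)@k, chain(j)[-1]*R.from_euler('z',j[5]+np.pi)
E
python3 - <<'E'
from kin import *
x,res=lin();print(x);print(res.reshape(-1,3))
E
```

```text
[-54.8  371.91 -42.34 690.63 122.34 482.47 -27.5  542.25]
[[-62.03  30.25  -0.99]
 [ 34.14  38.89   6.19]
 [  3.14  29.99  -5.97]
 [ 34.72  31.18   0.94]
 [ -8.48 -16.23  -2.71]
 [ -8.34   1.35   0.26]
 [ -3.8   -7.57   2.3 ]]
```

```bash
cat >> kin.py <<'E'
X0=np.array([0,300,0,400,0,400,0,250.,70,0])
def A(j):
    r=chain(j);c=[]
    for m in r[:3]+r[4:5]:
        M=m.as_matrix();c+= [M[:,0],M[:,2]]
    return np.array(c+[r[0].as_matrix()[:,1],r[4].as_matrix()[:,1]]).T
def lin(lam=.02):
    M=np.vstack([A(j) for j,_,_ in D]);b=np.concatenate([p for _,p,_ in D])
    x=np.linalg.solve(M.T@M+lam**2*np.eye(10),M.T@b+lam**2*X0)
    return x,b-M@x
E
python3 - <<'E'
from kin import *
x,res=lin();print(x);print(res.reshape(-1,3))
k=x;C=R.identity();rng=np.random.default_rng(0)
j0=[D[-1][0],D[4][0],[-.6,.3,2.2,.7,.7,.3],[-.8,.4,2.1,2.8,.9,-1.8]]
for tilt in(35,38,41,45):
  for yaw in(-12,-6,0,6,12):
    Q=rot(.0151+np.radians(yaw),np.radians(tilt))*rz(180);o=[]
    for z in(40,66,90):
        P=place(S,[[-74,0,z]])[0]+Q.apply([0,0,19]);r=ik(k,C,P,Q,j0);o+=[r.cost,r.x[2],r.x[3],r.x[5]]
    print(tilt,yaw,np.array(o))
E
```

```text
[ -3.83 268.39   7.2  608.39 115.08 440.83   7.89 364.86  69.02  -0.14]
[[-0.06 -0.11  0.25]
 [ 2.12 -1.27  1.47]
 [ 0.24 -0.27  1.04]
 [-1.    1.35 -1.74]
 [-0.54  2.36 -0.89]
 [-1.55  1.82 -0.62]
 [ 1.71 -3.27  0.48]]
35 -12 [13.19  2.38  2.08 -1.24  1.96  2.38  1.96 -1.11  0.    2.37  1.81 -0.93]
35 -6 [ 0.    2.37  1.96 -1.27  0.    2.36  1.78 -1.06  0.    2.34  1.6  -0.86]
35 0 [ 0.    2.34  1.74 -1.17  0.    2.32  1.58 -0.99  0.    2.31  1.43 -0.81]
35 6 [ 0.    2.3   1.54 -1.09  0.    2.29  1.4  -0.93  0.    2.27  1.28 -0.78]
35 12 [ 0.    2.26  1.37 -1.02  0.    2.24  1.25 -0.88  0.    2.23  1.16 -0.76]
38 -12 [74.69  2.38  2.05 -1.25 42.89  2.38  1.94 -1.12 16.17  2.38  1.84 -1.  ]
38 -6 [13.59  2.38  1.95 -1.3   3.18  2.38  1.85 -1.18  0.    2.38  1.74 -1.05]
38 0 [ 0.    2.37  1.83 -1.31  0.    2.35  1.69 -1.15  0.    2.34  1.55 -0.98]
38 6 [ 0.    2.32  1.63 -1.22  0.    2.31  1.5  -1.07  0.    2.29  1.38 -0.92]
38 12 [ 0.    2.27  1.44 -1.14  0.    2.26  1.34 -1.01  0.    2.25  1.24 -0.89]
41 -12 [181.34   2.38   2.02  -1.27 133.23   2.38   1.92  -1.14  83.76   2.38
   1.83  -1.03]
41 -6 [61.71  2.38  1.93 -1.33 38.01  2.38  1.84 -1.21 15.97  2.38  1.75 -1.1 ]
41 0 [ 2.07  2.38  1.86 -1.4   0.    2.38  1.77 -1.28  0.    2.37  1.65 -1.13]
41 6 [ 0.    2.34  1.69 -1.34  0.    2.33  1.57 -1.19  0.    2.32  1.47 -1.06]
41 12 [ 0.    2.29  1.5  -1.25  0.    2.28  1.4  -1.12  0.    2.27  1.31 -1.  ]
45 -12 [380.87   2.38   1.98  -1.3  319.94   2.38   1.9   -1.18 247.46   2.38
   1.81  -1.06]
45 -6 [167.34   2.38   1.9   -1.37 134.62   2.38   1.81  -1.25  94.56   2.38
   1.74  -1.15]
45 0 [31.13  2.38  1.83 -1.45 20.15  2.38  1.76 -1.33  8.12  2.38  1.69 -1.23]
45 6 [ 0.    2.36  1.74 -1.47  0.    2.36  1.65 -1.34  0.    2.35  1.55 -1.21]
45 12 [ 0.    2.31  1.55 -1.37  0.    2.3   1.47 -1.25  0.    2.29  1.39 -1.14]
```

Run:
```python
from h import *
Q=rot(.0151+.03,np.radians(37))*rz(180)
g=place(S,[[-74,0,40]])[0];plan([(g+Q.apply([0,0,19]),Q,5)])
print("lift dir in tool",Q.inv().apply([0,0,1]))
```

```text
end [ 434.62 -237.39   24.67] n 5
[[[-0.001,0.0,-0.0],[-0.07,-0.02,-0.04]],[[-0.001,0.0,-0.0],[-0.07,-0.02,-0.04]],[[-0.001,0.001,-0.0],[-0.07,-0.02,-0.04]],[[-0.0,-0.0,-0.0],[-0.07,-0.02,-0.04]],[[-0.001,-0.0,-0.0],[-0.07,-0.03,-0.04]]]
lift dir in tool [ 0.  -0.6 -0.8]
```

>>> {"op": "move_arm", "data": {
  "steps": [
    [[-0.001,0,0],[-0.07,-0.02,-0.04]],
    [[-0.001,0,0],[-0.07,-0.02,-0.04]],
    [[-0.001,0.001,0],[-0.07,-0.02,-0.04]],
    [[0,0,0],[-0.07,-0.02,-0.04]],
    [[-0.001,0,0],[-0.07,-0.02,-0.04]],
    [[0,0,0],[0,0,0]]
  ]
}}

```text
t: 9.35
eef_pos: [435.1, -237.3, 24.9]
tool_rot: [-0.229, 0.686, -0.655, 0.22]
contact_force: [0.7, 0.3, -0.0]
opening: 44.9
```

Run:
```python
from h import *
st();p,r=cur();print(r.as_matrix()[:,2])
g=p-r.apply([0,0,19]);print("grasp pt in stand",R.from_euler('z',S[3]).inv().apply(g-S[:3]))
```

```text
t 9.35 p [ 435.14 -237.33   24.93] j [-1.08  0.6   2.35  1.77  0.58 -1.26] F [ 0.72  0.31 -0.04] op 44.91148102201042
[ 0.6   0.03 -0.8 ]
grasp pt in stand [-73.54  -0.1   40.11]
```

Centred on the handle. I'll close and wait, then lift straight up (0, -0.6, -0.8 in tool axes).

>>> {"op": "move_arm", "data": {
  "steps": [
    [[0,0,0],[0,0,0]],
    [[0,0,0],[0,0,0]],
    [[0,0,0],[0,0,0]],
    [[0,0,0],[0,0,0]],
    [[0,0,0],[0,0,0]]
  ],
  "fingers": 1,
  "force": 100
}}

```text
t: 9.85
eef_pos: [434.6, -236.9, 24.8]
tool_rot: [-0.229, 0.685, -0.656, 0.219]
contact_force: [-2.9, 2.9, 5.8]
opening: 12.4
```

>>> {"op": "move_arm", "data": {
  "steps": [
    [[0,-0.0024,-0.0032],[0,0,0]],
    [[0,-0.003,-0.004],[0,0,0]],
    [[0,-0.003,-0.004],[0,0,0]],
    [[0,-0.003,-0.004],[0,0,0]],
    [[0,-0.003,-0.004],[0,0,0]],
    [[0,-0.003,-0.004],[0,0,0]]
  ]
}}

```text
t: 10.45
eef_pos: [434.5, -236.9, 52.9]
tool_rot: [-0.229, 0.686, -0.655, 0.218]
contact_force: [8.6, 1.7, -15.3]
opening: 12.1
```

>>> {"op": "move_arm", "data": {
  "steps": [
    [[0,-0.003,-0.004],[0,0,0]],
    [[0,-0.003,-0.004],[0,0,0]],
    [[0,-0.003,-0.004],[0,0,0]],
    [[0,-0.0024,-0.0032],[0,0,0]],
    [[0,-0.0012,-0.0016],[0,0,0]],
    [[0,-0.0006,-0.0008],[0,0,0]],
    [[0,0,0],[0,0,0]]
  ]
}}

```text
t: 11.15
eef_pos: [434.5, -236.9, 75.0]
tool_rot: [-0.229, 0.686, -0.655, 0.219]
contact_force: [7.0, 3.0, -11.2]
opening: 12.0
```

>>> {"op": "move_arm", "data": {
  "steps": [
    [[0,-0.0006,-0.0008],[0,0,0]],
    [[0,-0.0006,-0.0008],[0,0,0]],
    [[0,0,0],[0,0,0]]
  ]
}}

```text
t: 11.45
eef_pos: [434.4, -236.9, 75.3]
tool_rot: [-0.228, 0.686, -0.655, 0.217]
contact_force: [24.0, 1.8, -40.9]
opening: 12.4
```

Run:
```python
from h import *
st()
im=snapshot("scene");im2=snapshot("top")
print("base top corners exp. top px",proj("top",place(S,[[-44,29,187],[44,29,187],[44,-29,187],[-44,-29,187]])))
a=cv2.resize(im[150:270,190:300],None,fx=4,fy=4,interpolation=cv2.INTER_CUBIC)
b=cv2.resize(im2[175:265,240:320],None,fx=4,fy=4,interpolation=cv2.INTER_CUBIC)
c=np.zeros((480,440+320,3),np.uint8);c[:480,:440]=a;c[:360,440:]=b
cv2.imwrite("pics/lift.png",c)
```

```text
t 11.45 p [ 434.39 -236.88   75.26] j [-1.08  0.44  2.32  1.47  0.57 -0.91] F [ 23.95   1.78 -40.89] op 12.403228808485354
base top corners exp. top px [[267.15 232.92]
 [266.16 191.3 ]
 [293.42 190.72]
 [294.83 232.37]]
```

View pics/lift.png

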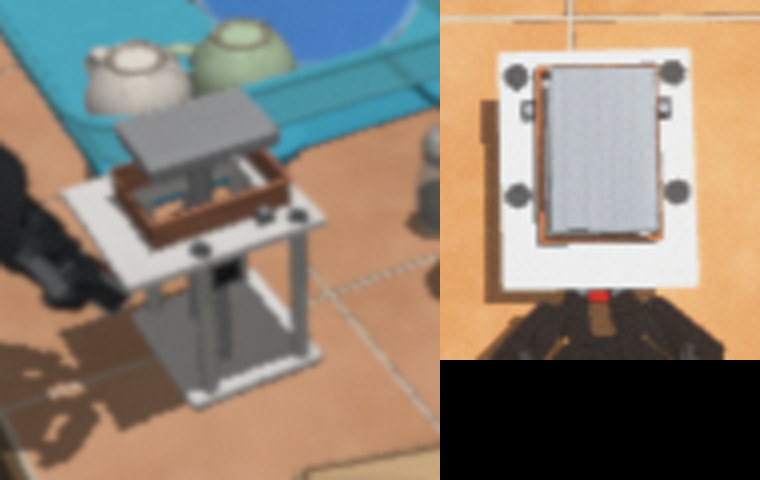

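The handle hit its end stop at 50.3 mm of travel, where the force rose to 41 N. The base's top is level above the rim, with top-view corners (266,192), (294,191), (295,233) and (266,234), as predicted. Next I relax, release and retreat.

Run:
```python
from kin import *
k,_=lin();p,r=cur();ax=r.apply([0,0,1])
Z=r.inv().apply([0,0,-1.5]);print("relax",Z)
j=sense()["joint_pos"]
def chk(P,Q):
    s=ik(k,R.identity(),np.array(P),Q,[j]);print(s.cost,s.x)
    return s.x
Qd=rot(S[3],0)*rz(180);p1=p-75*ax;p2=[395,-237,270];p3=[497.25,-236.6,235]
j=chk(p1,r);j=chk(p2,rot(S[3],.3)*rz(180));j=chk(p3,Qd);j=chk([497.25,-236.6,170],Qd)
plan([(p1,r,4),(p2,rot(S[3],.3)*rz(180),6),(p3,Qd,6)],start=(p+[0,0,-1],r))
```

```text
relax [0.  0.9 1.2]
5.5834999003082404e-24 [-1.22  0.25  2.31  1.1   0.69 -0.61]
8.421233178940108e-25 [-0.88 -0.01  1.92  0.27  1.05  0.56]
2.3794342458852177e-25 [-0.57  0.28  1.61 -0.    1.24  0.99]
2.0812221439606494e-26 [-0.57  0.35  1.69  0.    1.1   0.99]
end [ 497.54 -236.53  235.18] n 16
[[[-0.0,-0.0,-0.019],[0.0,0.0,0.0]],[[-0.0,-0.0,-0.019],[0.0,0.0,0.0]],[[-0.0,-0.0,-0.019],[0.0,0.0,0.0]],[[-0.0,-0.001,-0.019],[0.0,0.0,0.0]],[[-0.0,-0.014,-0.017],[-0.41,0.02,0.03]],[[-0.001,-0.013,-0.019],[-0.4,0.02,0.04]],[[-0.0,-0.012,-0.018],[-0.41,0.02,0.03]],[[-0.0,-0.011,-0.02],[-0.41,0.01,0.03]],[[-0.001,-0.01,-0.02],[-0.41,0.02,0.03]],[[-0.0,-0.008,-0.021],[-0.4,0.02,0.04]],[[0.0,-0.015,0.011],[-0.36,0.0,-0.0]],[[0.0,-0.015,0.01],[-0.36,0.0,-0.0]]]
[[[0.001,-0.015,0.009],[-0.36,0.0,-0.0]],[[-0.0,-0.016,0.008],[-0.35,0.0,-0.0]],[[-0.0,-0.017,0.007],[-0.36,0.0,-0.0]],[[0.0,-0.017,0.007],[-0.36,0.0,-0.0]]]
```

>>> {"op": "move_arm", "data": {
  "steps": [
    [[0,0.0006,0.0008],[0,0,0]],
    [[0,0,0],[0,0,0]]
  ]
}}

```text
t: 11.75
eef_pos: [434.4, -236.8, 75.1]
tool_rot: [-0.229, 0.686, -0.656, 0.218]
contact_force: [15.1, 1.8, -25.4]
opening: 12.3
```

>>> {"op": "move_arm", "data": {
  "steps": [
    [[0,0,0],[0,0,0]],
    [[0,0,0],[0,0,0]],
    [[0,0,0],[0,0,0]],
    [[0,0,-0.019],[0,0,0]],
    [[0,0,-0.019],[0,0,0]],
    [[0,0,-0.019],[0,0,0]],
    [[0,-0.001,-0.019],[0,0,0]],
    [[0,0,0],[0,0,0]]
  ],
  "fingers": 0.47
}}

```text
t: 12.55
eef_pos: [389.4, -240.1, 139.5]
tool_rot: [-0.228, 0.686, -0.655, 0.221]
contact_force: [-0.2, 0.5, -0.4]
opening: 45.3
```

Run:
```python
from h import *
st();Qd=rot(S[3],0)*rz(180)
plan([([395,-237,270],rot(S[3],.3)*rz(180),6),([497.25,-236.6,235],Qd,6)])
```

```text
t 12.55 p [ 389.4  -240.13  139.47] j [-1.22  0.24  2.32  1.11  0.69 -0.61] F [-0.2   0.47 -0.37] op 45.30212276515777
end [ 497.56 -236.25  234.86] n 12
[[[-0.0,-0.014,-0.017],[-0.41,0.01,0.03]],[[-0.001,-0.013,-0.017],[-0.42,0.01,0.04]],[[-0.0,-0.012,-0.019],[-0.41,0.01,0.03]],[[-0.001,-0.01,-0.019],[-0.41,0.01,0.04]],[[-0.0,-0.01,-0.019],[-0.42,0.02,0.03]],[[-0.001,-0.008,-0.02],[-0.41,0.01,0.04]],[[0.0,-0.015,0.011],[-0.36,-0.0,-0.0]],[[0.0,-0.015,0.009],[-0.36,-0.0,-0.0]],[[0.001,-0.015,0.01],[-0.35,-0.0,-0.0]],[[-0.0,-0.016,0.008],[-0.36,-0.0,-0.0]],[[0.0,-0.017,0.007],[-0.36,-0.0,-0.0]],[[0.0,-0.017,0.007],[-0.36,-0.0,-0.01]]]
```

>>> {"op": "move_arm", "data": {
  "steps": [
    [[0,-0.014,-0.017],[-0.41,0.01,0.03]],
    [[-0.001,-0.013,-0.017],[-0.42,0.01,0.04]],
    [[0,-0.012,-0.019],[-0.41,0.01,0.03]],
    [[-0.001,-0.01,-0.019],[-0.41,0.01,0.04]],
    [[0,-0.01,-0.019],[-0.42,0.02,0.03]],
    [[-0.001,-0.008,-0.02],[-0.41,0.01,0.04]],
    [[0,-0.015,0.011],[-0.36,0,0]],
    [[0,-0.015,0.009],[-0.36,0,0]],
    [[0.001,-0.015,0.01],[-0.35,0,0]],
    [[0,-0.016,0.008],[-0.36,0,0]],
    [[0,-0.017,0.007],[-0.36,0,0]],
    [[0,-0.017,0.007],[-0.36,0,0]]
  ],
  "fingers": 0
}}

```text
t: 13.75
eef_pos: [498.4, -233.2, 226.4]
tool_rot: [-0.01, 0.715, -0.699, 0.004]
contact_force: [-0.6, -0.1, 0.3]
opening: 85.5
```

>>> {"op": "move_arm", "data": {
  "steps": [
    [[0,0,0],[0,0,0]],
    [[0,0,0],[0,0,0]],
    [[0,0,0],[0,0,0]]
  ]
}}

```text
t: 14.05
eef_pos: [496.2, -233.7, 226.9]
tool_rot: [-0.01, 0.714, -0.7, 0.004]
contact_force: [0.9, 0.5, -0.2]
opening: 85.5
```

Run:
```python
from h import *
st();pose=cur();print(pose[1].as_matrix())
im=snapshot("wrist")
L=[[x,y,z] for x in(-44,44) for y in(-29,29) for z in(187,)]
px=wproj(place(S,L),pose);print(px)
im=cv2.resize(im,None,fx=1.5,fy=1.5)
for x,y in px: cv2.circle(im,(int(x*1.5),int(y*1.5)),3,(0,255,0),1)
cv2.imwrite("pics/w3.png",im)
```

```text
t 14.05 p [ 496.18 -233.68  226.92] j [-0.58  0.28  1.64  0.02  1.21  0.96] F [ 0.85  0.53 -0.15] op 85.47305630927947
[[ 0.02 -1.    0.02]
 [-1.   -0.02  0.01]
 [-0.01 -0.02 -1.  ]]
[[294.   274.  ]
 [215.93 273.54]
 [301.89 156.55]
 [210.67 155.86]]
```

View pics/w3.png

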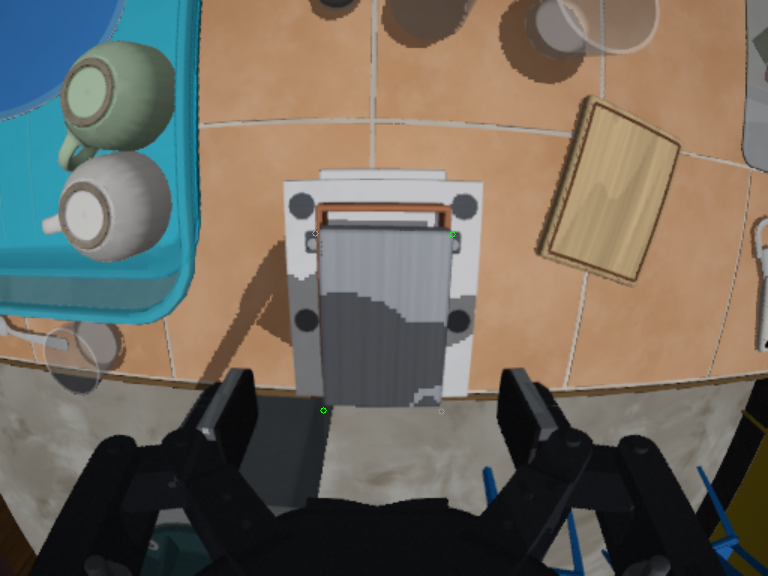

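Run:
```python
from h import *
L=np.array([[-44,29,0],[44,29,0],[44,-29,0],[-44,-29,0]])
pt=np.array([[266.4,233.6],[265.9,191.6],[293.6,190.6],[294.6,232.6]])-.3
ps=np.array([(117,128),(237,90),(279,130),(150,170)])/4-.375+[190,150]
f=lambda q:np.r_[(proj("top",place(q,L))-pt).ravel(),(proj("scene",place(q,L))-ps).ravel()]
r=least_squares(f,[498,-236,187,0]);print(r.x,r.fun)
# same calibration bias check: rim fitted 146.1 where text says 150
Qd=rot(S[3],0)*rz(180)
plan([([498.5,-236.8,215],Qd,3),([498.5,-236.8,172],Qd,5)])
```

```text
[ 497.77 -235.64  184.1     0.01] [ 0.54 -0.62  0.09 -0.08 -0.46  0.36 -0.09 -0.15 -1.2  -0.64  0.35 -0.78
  0.34  0.45 -0.06  0.95]
end [ 498.27 -236.82  172.3 ] n 8
[[[0.001,-0.001,0.004],[-0.05,0.02,0.01]],[[0.001,-0.0,0.004],[-0.05,0.02,0.02]],[[0.001,-0.001,0.004],[-0.05,0.01,0.01]],[[-0.0,-0.0,0.009],[0.0,0.0,-0.0]],[[-0.0,-0.0,0.008],[0.0,0.0,-0.0]],[[-0.0,-0.0,0.009],[0.0,0.0,-0.0]],[[-0.0,-0.0,0.009],[0.0,0.0,-0.0]],[[-0.0,-0.0,0.008],[0.0,0.0,-0.0]]]
```

>>> {"op": "move_arm", "data": {
  "steps": [
    [[0.001,-0.001,0.004],[-0.05,0.02,0.01]],
    [[0.001,0,0.004],[-0.05,0.02,0.02]],
    [[0.001,-0.001,0.004],[-0.05,0.01,0.01]],
    [[0,0,0.009],[0,0,0]],
    [[0,0,0.008],[0,0,0]],
    [[0,0,0.009],[0,0,0]],
    [[0,0,0.009],[0,0,0]],
    [[0,0,0.008],[0,0,0]],
    [[0,0,0],[0,0,0]],
    [[0,0,0],[0,0,0]]
  ]
}}

```text
t: 15.1
eef_pos: [499.2, -237.3, 172.3]
tool_rot: [0.0, 0.712, -0.702, -0.0]
contact_force: [-0.4, -0.3, 0.1]
opening: 85.3
```

Run:
```python
from h import *
st();p,r=cur();print(r.as_matrix())
cv2.imwrite("pics/w4.png",cv2.resize(snapshot("wrist")[150:384,60:450],None,fx=2,fy=2))
plan([([498.5,-236.7,170.5],rot(S[3],0)*rz(180),2)])
```

```text
t 15.1 p [ 499.23 -237.28  172.3 ] j [-0.57  0.35  1.68 -0.    1.11  0.99] F [-0.44 -0.31  0.12] op 85.30519002598962
[[ 0.01 -1.   -0.  ]
 [-1.   -0.01 -0.  ]
 [ 0.    0.   -1.  ]]
end [ 498.49 -236.49  170.66] n 2
[[[-0.0,0.0,0.001],[-0.0,-0.0,-0.0]],[[-0.001,0.001,0.001],[-0.0,-0.0,-0.0]]]
```

View pics/w4.png

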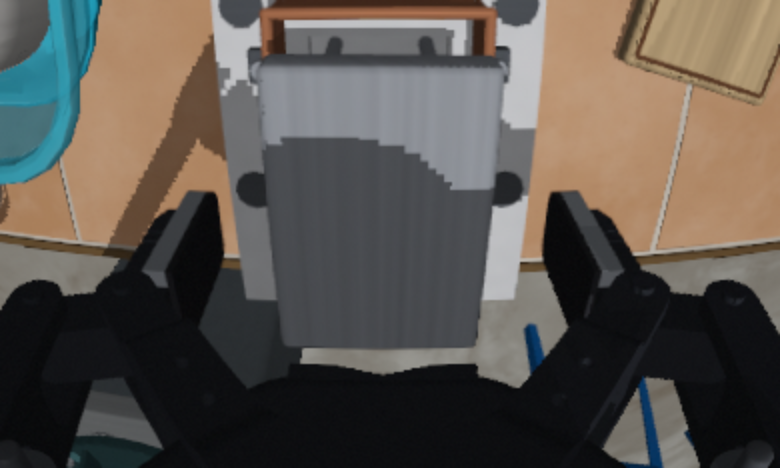

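Fingers straddle the base evenly: the gaps are about 50 px each side at finger level (base edges 272/492, pads 222/543). I'll lower slightly and close.

>>> {"op": "move_arm", "data": {
  "steps": [
    [[0,0,0.001],[0,0,0]],
    [[0,0,0.001],[0,0,0]],
    [[0,0,0],[0,0,0]],
    [[0,0,0],[0,0,0]],
    [[0,0,0],[0,0,0]],
    [[0,0,0],[0,0,0]]
  ],
  "fingers": 1,
  "force": 80
}}

```text
t: 15.75
eef_pos: [499.5, -237.4, 170.8]
tool_rot: [-0.0, 0.712, -0.702, 0.0]
contact_force: [0.6, 0.7, 2.8]
opening: 55.7
```

>>> {"op": "move_arm", "data": {
  "steps": [
    [[0,0,-0.003],[0,0,0]],
    [[0,0,-0.007],[0,0,0]],
    [[0,0,-0.01],[0,0,0]],
    [[0,0,-0.01],[0,0,0]],
    [[0,0,0],[0,0,0]],
    [[0,0,0],[0,0,0]]
  ]
}}

```text
t: 16.35
eef_pos: [499.6, -237.5, 201.1]
tool_rot: [0.0, 0.712, -0.702, 0.001]
contact_force: [-0.3, -0.9, -3.4]
opening: 55.8
```

Run:
```python
from h import *
st();p,r=cur();print(r.as_matrix())
cv2.imwrite("pics/w5.png",cv2.resize(snapshot("wrist")[130:384,60:450],None,fx=2,fy=2))
```

```text
t 16.35 p [ 499.56 -237.52  201.09] j [-0.57  0.32  1.65 -0.    1.17  0.99] F [-0.33 -0.86 -3.37] op 55.79343059740897
[[ 0.01 -1.    0.  ]
 [-1.   -0.01 -0.  ]
 [ 0.   -0.   -1.  ]]
```

View pics/w5.png

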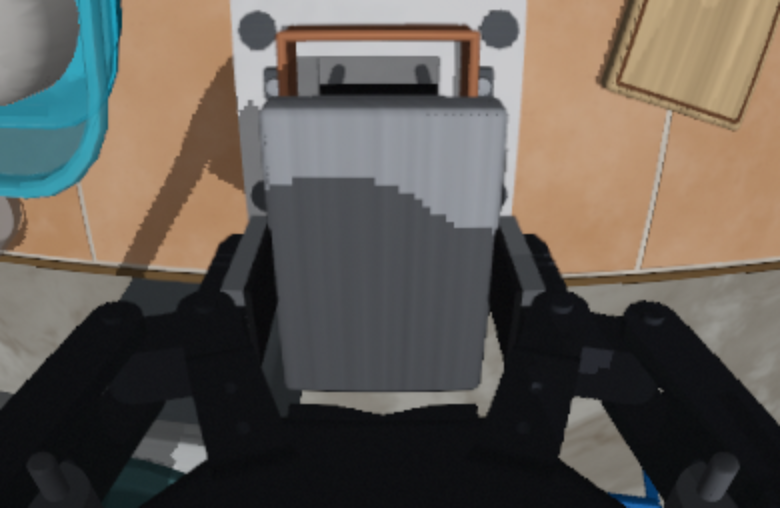

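The base is held: opening 55.8 mm, weight about 3.4 N. Now I plan the transport, tilt and touch-down.

```bash
cat >> kin.py <<'E'
B=np.array([549.,-443.5,15.]);BY=-.252;OFF=np.array([0,1.5,-10.2])
def bpose(deg,gap=0.):
    "tool pose with base tilted deg, near edge gap mm above the board"
    a=np.radians(deg);ux=np.array([np.cos(BY),np.sin(BY),0])
    c=B-44*ux+ux*(44*np.cos(a)-6*np.sin(a))+[0,0,44*np.sin(a)+6*np.cos(a)+gap]
    Q=rot(BY,a)*rz(180);return c-Q.apply(OFF),Q
E
python3 - <<'E'
from kin import *
k,_=lin();j=sense()["joint_pos"]
for d,g in((0,190),(25,170),(25,60),(25,10),(25,0),(12,0),(0,0)):
    P,Q=bpose(d,g);s=ik(k,R.identity(),P,Q,[j]);j=s.x;print(d,g,P,s.cost,j)
P0,Q0=bpose(0,190);P1,Q1=bpose(25,120);P2,Q2=bpose(25,10)
p,r=cur()
plan([(p+[0,0,25],r,2),(P0,Q0,10)])
E
```

```text
0 190 [ 550.45 -443.87  200.8 ] 7.099314273491234e-26 [-0.78  0.54  1.29  0.    1.32  1.05]
25 170 [ 548.04 -443.25  200.42] 1.333968981495117e-24 [-0.92  0.38  1.65  0.37  0.8   0.68]
25 60 [ 548.04 -443.25   90.42] 3.174014053705411e-26 [-0.92  0.52  1.74  0.49  0.58  0.53]
25 10 [ 548.04 -443.25   40.42] 2.779780662246815e-26 [-0.92  0.6   1.77  0.58  0.5   0.42]
25 0 [ 548.04 -443.25   30.42] 2.3550283685918764e-26 [-0.92  0.61  1.77  0.6   0.48  0.4 ]
12 0 [ 550.34 -443.84   20.35] 8.106421030379473e-26 [-0.84  0.66  1.6   0.18  0.72  0.86]
0 0 [ 550.45 -443.87   10.8 ] 1.3678729767396562e-25 [-0.78  0.73  1.43 -0.    0.98  1.05]
end [ 549.96 -444.26  200.73] n 12
[[[0.0,-0.0,-0.012],[0.0,0.0,0.0]],[[0.0,-0.0,-0.013],[0.0,0.0,0.0]],[[0.021,-0.005,0.002],[-0.0,-0.0,0.19]],[[0.02,-0.005,0.003],[-0.0,-0.0,0.19]],[[0.021,-0.006,0.002],[-0.0,-0.0,0.19]],[[0.02,-0.007,0.003],[-0.0,-0.0,0.19]],[[0.02,-0.007,0.002],[-0.0,-0.0,0.2]],[[0.02,-0.007,0.003],[-0.0,-0.0,0.19]],[[0.02,-0.008,0.002],[-0.0,-0.0,0.19]],[[0.019,-0.009,0.003],[-0.0,-0.0,0.19]],[[0.02,-0.009,0.002],[-0.0,-0.0,0.19]],[[0.019,-0.009,0.003],[-0.0,-0.0,0.19]]]
```

>>> {"op": "move_arm", "data": {
  "steps": [
    [[0,0,-0.012],[0,0,0]],
    [[0,0,-0.013],[0,0,0]],
    [[0.021,-0.005,0.002],[0,0,0.19]],
    [[0.02,-0.005,0.003],[0,0,0.19]],
    [[0.021,-0.006,0.002],[0,0,0.19]],
    [[0.02,-0.007,0.003],[0,0,0.19]],
    [[0.02,-0.007,0.002],[0,0,0.2]],
    [[0.02,-0.007,0.003],[0,0,0.19]],
    [[0.02,-0.008,0.002],[0,0,0.19]],
    [[0.019,-0.009,0.003],[0,0,0.19]],
    [[0.02,-0.009,0.002],[0,0,0.19]],
    [[0.019,-0.009,0.003],[0,0,0.19]]
  ]
}}

```text
t: 17.6
eef_pos: [549.9, -446.9, 199.7]
tool_rot: [-0.0, -0.612, 0.791, -0.0]
contact_force: [0.6, 0.4, -2.9]
opening: 56.2
```

Run:
```python
from kin import *
st();P1,Q1=bpose(25,120);P2,Q2=bpose(25,15)
plan([(P1,Q1,6),(P2,Q2,6)])
```

```text
t 17.6 p [ 549.92 -446.94  199.74] j [-0.78  0.54  1.29 -0.    1.31  1.05] F [ 0.6   0.42 -2.93] op 56.191958315859274
end [ 548.13 -443.37   45.19] n 12
[[[-0.001,0.0,0.008],[0.52,-0.0,-0.0]],[[-0.0,0.002,0.008],[0.52,-0.0,-0.01]],[[-0.001,0.001,0.008],[0.52,-0.0,0.0]],[[-0.0,0.002,0.008],[0.52,-0.01,-0.0]],[[-0.001,0.003,0.008],[0.53,0.0,-0.0]],[[-0.0,0.004,0.008],[0.52,0.0,-0.01]],[[-0.0,0.007,0.016],[-0.0,0.0,0.0]],[[-0.0,0.008,0.016],[-0.0,0.0,0.0]],[[-0.0,0.007,0.015],[-0.0,0.0,0.0]],[[-0.0,0.007,0.016],[-0.0,0.0,0.0]],[[-0.0,0.008,0.016],[-0.0,0.0,0.0]],[[-0.0,0.007,0.016],[-0.0,0.0,0.0]]]
```

>>> {"op": "move_arm", "data": {
  "steps": [
    [[-0.001,0,0.008],[0.52,0,0]],
    [[0,0.002,0.008],[0.52,0,-0.01]],
    [[-0.001,0.001,0.008],[0.52,0,0]],
    [[0,0.002,0.008],[0.52,0,0]],
    [[-0.001,0.003,0.008],[0.53,0,0]],
    [[0,0.004,0.008],[0.52,0,-0.01]],
    [[0,0.007,0.016],[0,0,0]],
    [[0,0.008,0.016],[0,0,0]],
    [[0,0.007,0.015],[0,0,0]],
    [[0,0.007,0.016],[0,0,0]],
    [[0,0.008,0.016],[0,0,0]],
    [[0,0.007,0.016],[0,0,0]]
  ]
}}

```text
t: 18.8
eef_pos: [547.7, -442.5, 44.6]
tool_rot: [0.132, -0.599, 0.771, -0.171]
contact_force: [-0.6, 0.4, -2.8]
opening: 56.0
```

>>> {"op": "move_arm", "data": {
  "steps": [
    [[0,0,0],[0,0,0]],
    [[0,0,0],[0,0,0]]
  ]
}}

```text
t: 19.0
eef_pos: [547.9, -441.7, 45.4]
tool_rot: [0.133, -0.599, 0.771, -0.171]
contact_force: [0.6, 0.3, -3.1]
opening: 55.4
```

Run:
```python
from kin import *
st();p,r=cur();print(r.as_matrix()[:,2])
a=snapshot("scene")[190:310,240:360];w=snapshot("wrist")[130:384,60:450]
c=np.zeros((480,800,3),np.uint8);c[:,:400]=cv2.resize(a,(400,480)[:1]+(480,),interpolation=cv2.INTER_CUBIC) if 0 else cv2.resize(a,(400,480));c[:260,400:]=cv2.resize(w,(400,260))
cv2.imwrite("pics/tilt.png",c)
plan([bpose(25,15)+(1,)] if 0 else [(*bpose(25,15),2),(*bpose(25,4),4)])
print("down in tool",r.inv().apply([0,0,-1]))
```

```text
t 19.0 p [ 547.94 -441.74   45.43] j [-0.92  0.59  1.79  0.59  0.49  0.41] F [ 0.62  0.29 -3.06] op 55.37802618262591
[ 0.41 -0.1  -0.91]
end [ 547.63 -442.94   34.4 ] n 6
[[[0.001,0.0,0.001],[-0.01,-0.0,0.01]],[[0.0,0.001,0.0],[-0.0,-0.01,0.01]],[[0.0,0.001,0.003],[-0.0,0.0,0.0]],[[0.0,0.001,0.002],[-0.0,0.0,0.0]],[[0.0,0.001,0.003],[-0.0,0.0,0.0]],[[0.0,0.002,0.002],[-0.0,0.0,0.0]]]
down in tool [-0.    0.42  0.91]
```

View pics/tilt.png

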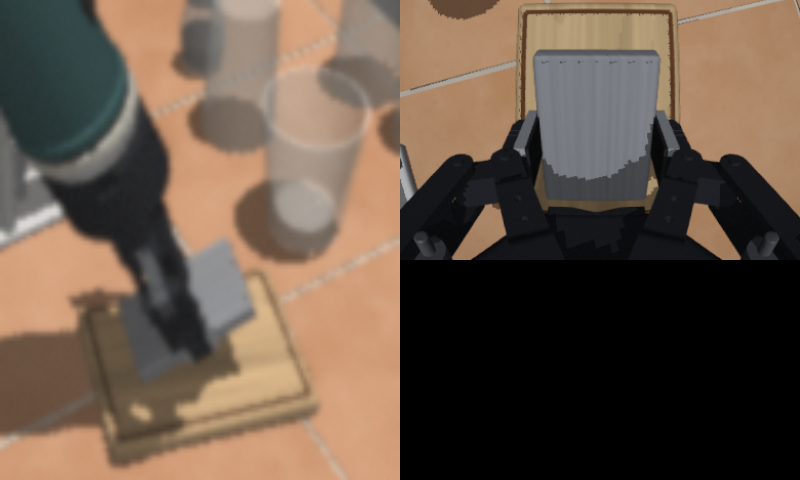

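The base is tilted, aligned with the board and above its middle. I'll lower it 10 mm and then feel for contact.

>>> {"op": "move_arm", "data": {
  "steps": [
    [[0.001,0.001,0.002],[0,0,0]],
    [[0,0.001,0.0025],[0,0,0]],
    [[0,0.001,0.002],[0,0,0]],
    [[0,0.001,0.002],[0,0,0]],
    [[0,0.001,0.002],[0,0,0]],
    [[0,0,0],[0,0,0]]
  ]
}}

```text
t: 19.7
eef_pos: [547.7, -441.5, 34.0]
tool_rot: [0.133, -0.599, 0.771, -0.171]
contact_force: [-0.3, 0.6, -2.7]
opening: 55.8
```

>>> {"op": "move_arm", "data": {
  "steps": [
    [[0,0.0004,0.0009],[0,0,0]],
    [[0,0.0004,0.0009],[0,0,0]],
    [[0,0.0004,0.0009],[0,0,0]]
  ]
}}

```text
t: 20.0
eef_pos: [548.0, -441.9, 31.5]
tool_rot: [0.133, -0.599, 0.771, -0.172]
contact_force: [0.5, -0.2, -3.9]
opening: 55.8
```

>>> {"op": "move_arm", "data": {
  "steps": [
    [[0,0.0004,0.0009],[0,0,0]],
    [[0,0.0004,0.0009],[0,0,0]]
  ]
}}

```text
t: 20.2
eef_pos: [548.5, -442.1, 30.2]
tool_rot: [0.133, -0.599, 0.771, -0.172]
contact_force: [-0.4, 3.2, 6.8]
opening: 55.9
```

>>> {"op": "move_arm", "data": {
  "steps": [
    [[0,0.0003,0.0006],[0,0,0]],
    [[0,0,0],[0,0,0]]
  ]
}}

```text
t: 20.4
eef_pos: [548.6, -442.1, 30.0]
tool_rot: [0.133, -0.599, 0.77, -0.172]
contact_force: [-0.9, 0.7, 7.0]
opening: 55.8
```

Edge contact occurred at TCP z ≈ 30.4, as predicted, at about 10 N. Now I pivot about that edge.

Run:
```python
from kin import *
p,r=cur();P,Q=bpose(25,0);d=p-P;d[2]=-.3;print(d,r.as_matrix()[:,2])
plan([(bpose(a,0)[0]+d,bpose(a,0)[1],2) for a in(20,15,10,5,2,0)])
```

```text
[ 0.53  1.15 -0.3 ] [ 0.41 -0.11 -0.91]
end [ 551.21 -442.79   10.28] n 12
[[[-0.0,0.0,0.002],[-0.32,-0.0,0.01]],[[-0.0,0.0,0.002],[-0.32,-0.0,0.01]],[[-0.0,0.0,0.002],[-0.31,-0.0,0.0]],[[-0.0,0.001,0.002],[-0.32,-0.0,0.0]],[[-0.0,0.0,0.002],[-0.31,-0.0,0.0]],[[-0.0,0.0,0.002],[-0.31,-0.0,0.0]],[[-0.0,0.0,0.002],[-0.31,-0.0,0.0]],[[-0.0,0.001,0.002],[-0.32,-0.0,0.0]],[[-0.0,0.0,0.001],[-0.19,-0.0,0.0]],[[-0.0,0.0,0.001],[-0.18,-0.0,0.0]],[[-0.0,0.0,0.001],[-0.13,-0.0,0.0]],[[-0.0,0.0,0.001],[-0.12,-0.0,0.0]]]
```

>>> {"op": "move_arm", "data": {
  "steps": [
    [[0,0,0.002],[-0.32,0,0.01]],
    [[0,0,0.002],[-0.32,0,0.01]],
    [[0,0,0.002],[-0.31,0,0]],
    [[0,0.001,0.002],[-0.32,0,0]],
    [[0,0,0.002],[-0.31,0,0]],
    [[0,0,0.002],[-0.31,0,0]]
  ]
}}

```text
t: 21.0
eef_pos: [550.6, -442.8, 18.2]
tool_rot: [0.052, -0.611, 0.787, -0.068]
contact_force: [-1.9, 2.4, 5.5]
opening: 55.8
```

Run:
```python
from kin import *
st();p,r=cur();print(r.as_matrix()[:,2],p-bpose(10,0)[0])
d=np.array([.5,1.,-.3])
plan([(bpose(a,0)[0]+d,bpose(a,0)[1],2) for a in(5,2,0)])
```

```text
t 21.0 p [ 550.6  -442.85   18.17] j [-0.82  0.67  1.58  0.14  0.75  0.91] F [-1.89  2.4   5.52] op 55.80705034193837
[ 0.17 -0.04 -0.99] [ 0.11  1.04 -0.59]
end [ 551.38 -443.05   10.22] n 6
[[[-0.0,0.0,0.002],[-0.3,-0.0,0.0]],[[-0.0,0.0,0.002],[-0.3,-0.01,0.0]],[[-0.0,0.0,0.001],[-0.19,0.0,0.0]],[[-0.0,0.0,0.001],[-0.19,0.0,0.0]],[[-0.0,0.0,0.001],[-0.12,0.0,0.0]],[[-0.0,0.0,0.001],[-0.13,0.0,0.0]]]
```

>>> {"op": "move_arm", "data": {
  "steps": [
    [[0,0,0.002],[-0.3,0,0]],
    [[0,0,0.002],[-0.3,0,0]],
    [[0,0,0.001],[-0.19,0,0]],
    [[0,0,0.001],[-0.19,0,0]],
    [[0,0,0.001],[-0.12,0,0]],
    [[0,0,0.0005],[-0.13,0,0]],
    [[0,0,0],[0,0,0]]
  ]
}}

```text
t: 21.7
eef_pos: [551.0, -443.0, 11.6]
tool_rot: [-0.0, -0.613, 0.79, -0.0]
contact_force: [-6.1, 2.6, 12.9]
opening: 55.8
```

Run:
```python
from kin import *
st();p,r=cur();print(r.as_matrix()[:,2],p-bpose(0,0)[0],np.array(sense()["wrist_torque"]))
```

```text
t 21.7 p [ 551.04 -443.02   11.62] j [-0.77  0.73  1.44 -0.    0.97  1.05] F [-6.09  2.63 12.94] op 55.81139344001924
[-0. -0. -1.] [0.58 0.85 0.82] [ 0.18  1.12 -0.09]
```

>>> {"op": "move_arm", "data": {
  "steps": [
    [[0,0,0],[0,0,0]],
    [[0,0,0],[0,0,0]],
    [[0,0,0],[0,0,0]]
  ],
  "force": 20,
  "fingers": 1
}}

```text
t: 22.0
eef_pos: [551.1, -443.0, 11.6]
tool_rot: [0.0, -0.613, 0.79, -0.001]
contact_force: [-5.7, 2.2, 11.5]
opening: 56.1
```

>>> {"op": "move_arm", "data": {
  "steps": [
    [[0,0,0],[0,0,0]],
    [[0,0,0],[0,0,0]],
    [[0,0,0],[0,0,0]],
    [[0,0,0],[0,0,0]],
    [[0,0,0],[0,0,0]],
    [[0,0,0],[0,0,0]]
  ],
  "fingers": 0.05
}}

```text
t: 22.6
eef_pos: [551.6, -442.7, 9.6]
tool_rot: [0.0, -0.613, 0.79, -0.001]
contact_force: [0.2, -0.5, -1.2]
opening: 80.8
```

>>> {"op": "move_arm", "data": {
  "steps": [
    [[0,0,-0.005],[0,0,0]],
    [[0,0,-0.01],[0,0,0]],
    [[0,0,-0.02],[0,0,0]],
    [[0,0,-0.025],[0,0,0]],
    [[0,0,-0.025],[0,0,0]],
    [[0,0,-0.025],[0,0,0]],
    [[0,0.02,-0.025],[0,0,0]],
    [[0,0.02,-0.025],[0,0,0]],
    [[0,0.02,-0.02],[0,0,0]],
    [[0,0,0],[0,0,0]],
    [[0,0,0],[0,0,0]]
  ]
}}

```text
t: 23.7
eef_pos: [493.5, -428.2, 190.9]
tool_rot: [0.001, -0.613, 0.79, -0.002]
contact_force: [-0.1, 0.5, 0.0]
opening: 80.7
```

Run:
```python
from kin import *
st();pose=cur();w=snapshot("wrist");t=snapshot("top");s=snapshot("scene")
L=[[x,y,z] for x in(-44,44) for y in(-29,29) for z in(12,)]
px=wproj(place([*B,BY],L),pose);print(px)
f=lambda im,x0,x1,y0,y1,W,H:cv2.resize(im[y0:y1,x0:x1],(W,H),interpolation=cv2.INTER_CUBIC)
for x,y in px: cv2.circle(w,(int(round(x)),int(round(y))),1,(0,255,0),-1)
c=np.zeros((600,800,3),np.uint8)
c[:300,:400]=f(w,0,512,0,384,400,300);c[300:,:400]=f(s,240,360,225,315,400,300)
c[:300,400:]=f(t,310,410,150,225,400,300);c[300:,400:]=f(w,int(px[:,0].mean())-80,int(px[:,0].mean())+80,int(px[:,1].mean())-60,int(px[:,1].mean())+60,400,300)
cv2.imwrite("pics/end.png",c);cv2.imwrite("pics/endtop.png",t);cv2.imwrite("pics/endscene.png",s)
print("crop x0,y0",px.mean(0).astype(int)-[80,60])
```

```text
t 23.7 p [ 493.52 -428.17  190.91] j [-0.82  0.47  1.44  0.    1.23  1.  ] F [-0.14  0.49  0.03] op 80.67376266956701
[[279.35 159.58]
 [224.66 159.66]
 [280.58  75.8 ]
 [223.26  75.84]]
crop x0,y0 [171  57]
```

View pics/end.png

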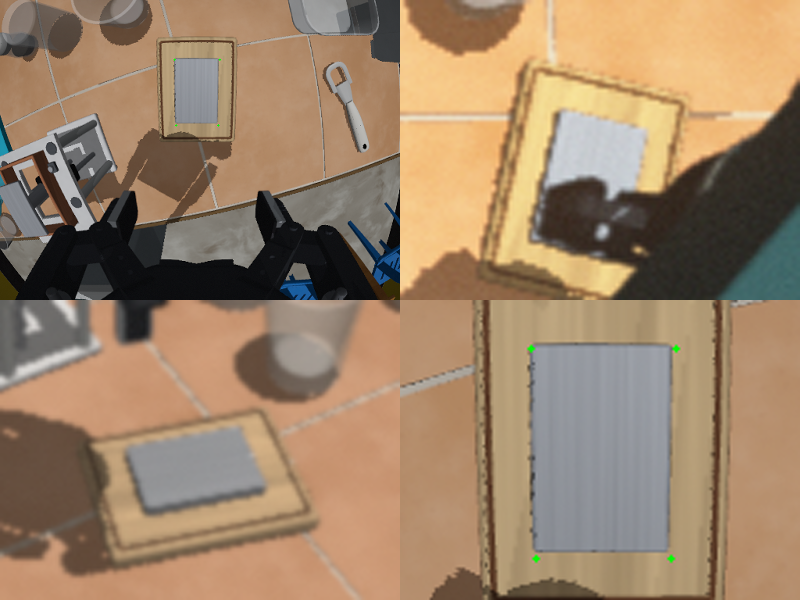

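The base lies flat on the board, and its corners are within about 3 mm of those planned. The hand is clear, about 160 mm above it.

Run:
```python
from kin import *
a=cv2.imread("pics/top0.png").astype(int);b=cv2.imread("pics/endtop.png").astype(int)
print("glass area change",np.abs(a-b)[60:158,245:360].mean(),"cup",np.abs(a-b)[240:275,140:180].mean())
st();print(hand_in())
```

```text
glass area change 19.332771369417333 cup 21.681428571428572
t 23.85 p [ 493.46 -427.54  188.7 ] j [-0.82  0.47  1.44  0.    1.23  1.  ] F [-0.02 -1.12  0.19] op 81.3052893297561
the job is handed in; nothing more can be done
None
```

Run:
```python
import cv2,numpy as np
for n,rois in(("top",{"shaker":(250,120,272,142),"tumbler":(278,115,304,145),"glass":(318,115,356,155),"cup":(142,243,176,276),"spoon":(90,248,140,270),"tiles":(240,100,260,118)}),("scene",{"shaker":(290,178,308,210),"tumbler":(300,180,326,230),"glass":(318,205,350,256),"cup":(160,160,186,198)})):
    a=cv2.imread(f"pics/{n}0.png");b=cv2.imread(f"pics/end{n}.png")
    for k,(x0,y0,x1,y1) in rois.items():
        r=cv2.matchTemplate(b[y0-12:y1+12,max(x0-12,0):x1+12],a[y0:y1,x0:x1],cv2.TM_CCOEFF_NORMED);_,v,_,l=cv2.minMaxLoc(r)
        print(n,k,"shift",np.array(l)-12,"score %.2f"%v)
```

```text
top shaker shift [0 0] score 0.99
top tumbler shift [0 0] score 0.99
top glass shift [0 0] score 0.99
top cup shift [0 0] score 0.99
top spoon shift [0 0] score 0.99
top tiles shift [0 0] score 0.90
scene shaker shift [1 0] score 0.91
scene tumbler shift [0 0] score 1.00
scene glass shift [0 0] score 1.00
scene cup shift [0 0] score 1.00
```

The base is lying flat in the middle of the wooden board, released, and the job was handed in at 23.9 s of the 58 s allowed. No verdict is reported.

- **Handle:** I pulled it up 50 mm to the end stop, where the force rose to 41 N. The pictures showed the base standing level above the frame.
- **Grip and touch-down:** I pinched the base from above and tilted it about 25°. Its near edge rested on the board at about 10 N for 0.2 s or more, then I pivoted it down and let go.
- **Final position:** the last wrist and scene pictures show the base flat, with its corners within about 3 mm of the plan. The hand is clear of everything and reads no contact force.
- **Bystanders:** comparing pictures from before and after, the tumbler, glass and cup did not shift in either view. The shaker did not shift from above; the scene view gave 1 pixel on a weaker match.

Things that went wrong or disagreed:

- **Approach:** my first two approaches to the handle stopped at the limits of joints 6 and 3. I turned the grasp half a turn and used a 37° tilt instead.
- **Heights:** the two-view measurement put the frame's rim and the raised base's top 3 to 4 mm lower than the text says. I used the text's heights.
- **Flat placing:** just before release the tool stood 0.8 mm higher than planned, pressing at about 13 N. It dropped about 2 mm when I let go.
- **Last check:** a plain brightness comparison of the glasses before hand-in differed by about 20 levels. The shift comparison, run after hand-in, found them in place, so I put the difference down to a change in shading.

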